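# Wind open the vegetable press

## Task

The plate of the screw press is still down inside its bucket. Fit the loose crank fully down over the square end of the press spindle and wind it counter-clockwise (seen from above) until the plate has come up out of the bucket and is nipped up firmly, but not forced, against its top stop. Leave the crank sitting on the spindle, keep every push gentle, and leave the other things on the counter where they are.

Things in the scene. Friction and masses are not known exactly. Their poses are not given: they have to be found in the camera images.
- press: stainless screw press fixed to the counter: base 200 x 240 x 20 mm, bucket 124 mm across with its rim at height 115, two columns 18 mm thick at y = +92 and -92 mm, over them a crossbar 50 x 226 mm from height 163 to 187; column ends reach 196 mm, a bronze nut round the spindle 193 mm. Origin on the counter under the spindle axis; z up
- plate_top (a point): middle of the top face of the press's round steel plate (112 mm across, 10 mm thick), on the spindle axis; does not turn. A collar 36 mm thick stands 30 mm up from it and meets the crossbar's underside at the top stop, where this point is 133 mm above the press's origin; at the start it is 15 to 21 mm lower
- square_end (a point): centre of the flat round shoulder (25 mm across) of the press spindle, on which the crank's hub seats; above it stands the spindle's square end, 16 x 16 mm and 36 mm tall, its top 3 mm chamfered; x and y are square to its flats, z up. 206 to 212 mm above the counter at the start, 227 mm at the top stop
- crank_hub (a point): centre of the loose crank's hub, half-way up: steel block 34 x 34 mm, 40 mm tall, with a square hole of 17.5 mm through it from top to bottom; its underside is 20 mm below this point. x points along the arm to the handle, z up. The arm is a flat bar 24 mm wide, 10 mm thick, level with the hub's underside
- crank_handle (a point): middle of the crank's upright wooden handle: a round grip 26 mm thick and 62 mm long (from 12 to 74 mm above the hub's underside) which turns freely on its pin, so that it can be held firmly while winding; its axis is 75 mm from the hub's, parallel to it
- crank: the loose crank, about 0.4 kg, lying flat on the counter with its handle up at the start; origin at the centre of the hub's underside, axes as for its hub
- spindle: the press's upright screw spindle, origin and axes as for its square end. Turning counter-clockwise (from above) raises it and the plate, 10 mm a turn, 1.5 to 2.1 turns from the start to the top stop. Turning takes about 0.3 N m, 4 N at the crank's handle; the stop is rigid: some 10 to 15 N held at the handle nips it up firmly, 30 N forces it
- basin: terracotta-coloured basin 250 mm across, origin at the centre of its underside
- radish: round white radish 86 mm thick, 92 mm tall, origin at its foot
- onion: brown onion 72 mm thick, 78 mm tall, origin at its foot
- basket: blue slatted plastic basket 170 x 220 x 65 mm, origin at the centre of its underside
- spanner: small steel spanner 160 mm long lying flat
- calculator: black calculator 100 x 70 x 14 mm, origin at the centre of its underside
- mug: white mug 72 mm across, 85 mm tall, origin at the centre of its underside
Mind the look-alikes: they are no part of the job. Leave any blue, green or purple look-alike of the crank alone.

How it is judged:
On the way, in this order (a step that is already met when the one before it is completed fails the run):
1. the crank's hub is pushed fully down over the spindle's square end (distance between crank and square_end below 0.004 m and angle between the z axis of crank and the z axis of spindle, either way round below 0.1 rad), for 0.3 s.
2. the plate is wound up to within 1 mm (a tenth of a turn) of its top stop and nipped up there, the crank's hub bearing on the spindle's flats with more than 70 N in all (about 7 N at the handle) (z of plate_top in the frame of press above 0.132 m and contact force between crank and spindle above 70 N), for 0.1 s.
At the end, for the whole second after the job is handed in: the plate is up within 1 mm of its top stop, the crank sits on the spindle with its hub within 5 mm of the shoulder and within 0.1 rad of upright, at rest and let go (z of plate_top in the frame of press above 0.132 m and distance between crank and square_end below 0.005 m and angle between the z axis of crank and the z axis of spindle, either way round below 0.1 rad and linear speed of crank below 0.02 m/s); the robot touches nothing.
It fails at once if the crank is forced: its hub bears on the spindle or press with more than 300 N in all (about 30 N at the handle) (contact force between crank and press above 300 N).
It fails at once if the crank is rammed on: while not yet down (hub over 6 mm from the shoulder) it bears on the spindle or press with more than 60 N (distance between crank and square_end above 0.006 m and contact force between crank and press above 60 N).
It fails at once if the gripper or arm pushes on the press itself with more than 20 N (contact force between any of the fingers, the arm and press above 20 N).
It fails at once if one of the other things on the counter is moved more than 20 mm (distance of any of basin, radish, onion, basket, spanner, calculator, mug from where it was at the start of the episode above 0.02 m).
It also fails if it takes over 72 s, if anything falls off the work surface, if the arm or the gripper's body presses on something with over 40 N, if the wrist force passes 120 N, or if a joint passes its speed limit or range.

## Robot

A 6-joint arm with a two-finger parallel gripper is mounted at the origin on the work surface. World frame = base frame: x ahead of the robot, y to its left, z up, the work surface at z = 0. Lengths are in m, angles in rad, forces in N, time in s.
With the tool pointing down it reaches from about 0.275 to 0.75 m from the base axis. Payload 10.2 kg.
Tool frame: the origin (TCP) lies at the very end of the fingers, on their centre line; the grasp point (between the pads) lies 19 mm behind it; z points along the fingers, x is the direction in which the jaws open and shut, and the axes are right-handed (so a half turn about z gives the same grasp; the last joint's range is limited). The gripper opens to 85 mm and grips with 20 to 120 N. Pads are 22 mm wide; open, the fingers measure 114 mm over their backs; the gripper's body (76 mm by 85 mm) begins 54 mm behind the grasp point. The pads swing forward as they close: fully open they stand 13 mm farther back than shut.
Start: joints at [0.892, 0.313, 1.498, -0, 1.331, -0.223], TCP at [0.231, 0.471, 0.192] pointing down, gripper open.
Joint ranges: [-2.94, 2.94], [-0.97, 2.17], [0.19, 2.56], [-1.23, 4.37], [0.02, 3.11], [-2.88, 2.88]. Speed limits (rad/s): [2.39, 2.39, 3.01, 3.14, 3.14, 3.14].

## Interface

Orientations are given as a 3x3 rotation matrix whose columns are the frame's x, y, z axes.
In Python, from bench import robot gives the robot as it stands.
- The arm moves only by the shell command python3 -m inch 'ROWS' [OPENING]. ROWS is JSON, a list of rows, each a list of 6 numbers: the shift along the world's x, y, z in units of 0.025 m (1.0 is 0.025 m), then the turn, a rotation vector about the world's x, y, z in units of 0.12 rad (1.0 is 0.12 rad). A call has 1 to 12 rows; each row shifts and turns the commanded pose from where the row before left it; what a row does not reach is not made up. A row lasts 1/10 s, in which the tool goes at most 50 mm and 8.59 degrees, less where a joint would pass 70% of its speed; a pose out of reach is approached as far as the arm can. A call with a number of a shift or a turn outside -1 to 1 is refused whole. A call with a gripper value outside its range is refused whole. OPENING is the opening in per cent of the stroke, from 0 (shut) to 100 (fully open), set as the call begins (- or left out, the last holds). The fingers move at their own pace and stop on an object; the grip force is fixed at half the most. Time passes only in rows, so rows that do not move let the fingers close. It gives the time, the measured TCP pose, the force and the opening at its end, in the units of the state.
- robot.sense(): the state, without advancing time (a new reading comes with each control period).
- robot.snapshot(name): name is "scene" or "top" or "wrist"; returns a dict with "image" (480x640x3 uint8, red, green, blue), "fx", "fy", "cx", "cy" (pixels), "dist_coeffs" ([k1, k2, p1, p2, k3] as OpenCV has them; the pictures are not rectified), "extrinsics" (4x4, takes a point from world to camera coordinates). Camera axes: x right, y down, z forward; pixel columns grow to the right and rows downward; lengths in m; the calibration is good to about 2 mm. A picture is of the moment at which its call begins. There is no depth.
- robot.close_job(): hands the job in, once; it reports no verdict.
The state is a dict: "clock": time; "qpos": joint angles; "qd": joint speeds; "joint_efforts": joint torques, N m; "eef_pos": TCP position; "tcp_rot": TCP orientation; "wrist_force": force on the tool from outside, world axes, zero at the start; "ft_torque": the same for the moment, N m; "gripper_width": finger opening in m.
Only numpy, scipy, OpenCV 4.12 (cv2) and the standard library are available. Lean on these libraries where they do the work, as an engineer would, in place of code of your own. Each camera call takes 0.05 s, during which the arm holds its last target.

## Working session

There is one attempt and no reset: what is moved stays moved. The work goes in short steps, Python scripts to look and compute and a shell command to move; the robot and the scene stay as the last step left them, time stands still between calls to the robot, and variables do not carry over. Pictures are saved under pics/ and viewed, and the job is handed in when it is done.

```bash
ls; mkdir -p pics; python3 - <<'E'
from bench import robot
import cv2,json
for n in ["scene","top","wrist"]:
    s=robot.snapshot(n)
    cv2.imwrite(f"pics/{n}0.png",s["image"][:,:,::-1])
    print(n,s["fx"],s["cx"],s["cy"],s["dist_coeffs"],s["extrinsics"])
print(robot.sense())
E
```

```text
pics
scene 508.0397503383959 321.0899869450246 240.24672058152467 [-0.08347652  0.          0.          0.          0.        ] [[ 0.56118183  0.82768838 -0.00262511 -0.25805763]
 [ 0.64053879 -0.43629664 -0.63194564 -0.29106586]
 [-0.5241994   0.35295493 -0.77500827  1.61438675]
 [ 0.          0.          0.          1.        ]]
top 581.7341074443788 319.4343314439889 240.7480739241476 [-0.05670976  0.          0.          0.          0.        ] [[ 1.96521039e-02 -9.99806756e-01 -4.95021894e-04 -5.83562407e-02]
 [-9.88289169e-01 -1.93507740e-02 -1.51360716e-01  5.91837168e-01]
 [ 1.51321887e-01  3.46378130e-03 -9.88478472e-01  1.64685924e+00]
 [ 0.00000000e+00  0.00000000e+00  0.00000000e+00  1.00000000e+00]]
wrist 354.40921648981094 321.83289233886785 245.09161276812765 [-0.00440478  0.          0.          0.          0.        ] [[ 4.39812783e-01  8.98088957e-01 -9.70506395e-04 -5.24171880e-01]
 [ 8.59407600e-01 -4.20555496e-01  2.90777667e-01 -3.80774522e-02]
 [ 2.60736060e-01 -1.28721796e-01 -9.56790158e-01  3.79125475e-01]
 [ 0.00000000e+00  0.00000000e+00  0.00000000e+00  1.00000000e+00]]
{'clock': 0.15, 'qpos': array([ 8.91587613e-01,  3.13314520e-01,  1.49825514e+00, -2.45740374e-05,
        1.33097993e+00, -2.23418973e-01]), 'qd': array([ 0.00068138, -0.00186005, -0.00500896,  0.00073198, -0.00026793,
        0.00062913]), 'joint_efforts': array([ 2.42838840e-03, -4.12364638e+01, -2.59799051e+01, -5.18542197e-05,
        3.25446032e-03, -5.14955195e-05]), 'eef_pos': array([0.23097142, 0.47121219, 0.1917729 ]), 'tcp_rot': array([[ 4.40166045e-01,  8.97916206e-01, -5.82553088e-04],
       [ 8.97915905e-01, -4.40166390e-01, -7.59558935e-04],
       [-9.38440567e-04, -1.88751631e-04, -9.99999542e-01]]), 'wrist_force': array([ 0.48439532, -0.00501327, -0.56968369]), 'ft_torque': array([0.02946663, 0.02723543, 0.04650891]), 'gripper_width': 0.08543352459784004}
```

View pics/scene0.png

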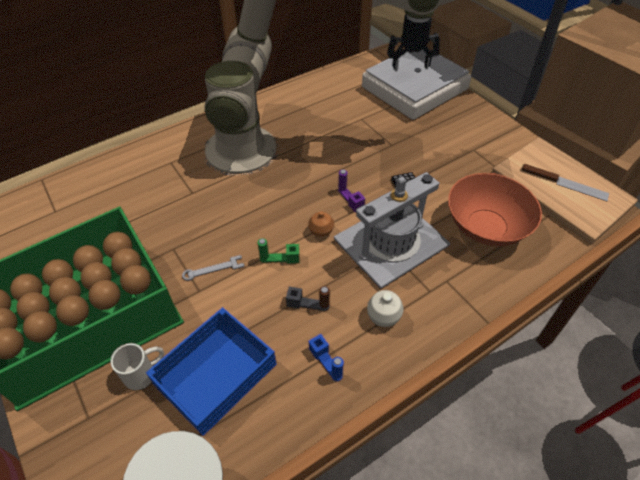

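View pics/top0.png

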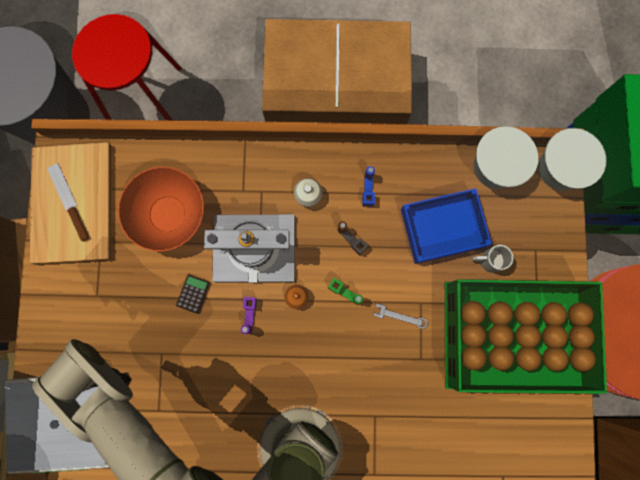

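View pics/wrist0.png

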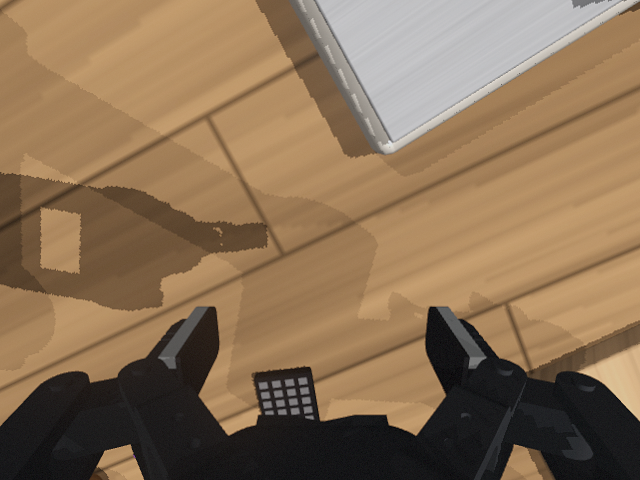

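Candidates in the top view are blue (369,187), green (345,292), purple (249,314), and the dark steel one with a brown wooden handle (353,237). The dark one fits: it has a steel hub and a wooden handle, and the coloured ones are excluded as look-alikes. I'll confirm it in an enlarged crop.

```bash
python3 - <<'E'
import cv2,numpy as np
t=cv2.imread("pics/top0.png");s=cv2.imread("pics/scene0.png")
a=cv2.resize(t[210:270,325:385],(400,400),interpolation=cv2.INTER_CUBIC)
b=cv2.resize(s[275:325,280:340],(400,333),interpolation=cv2.INTER_CUBIC)
b=cv2.copyMakeBorder(b,0,67,0,0,cv2.BORDER_CONSTANT)
cv2.imwrite("pics/crop1.png",np.hstack([a,b]))
a=cv2.resize(t[200:290,200:300],(400,360),interpolation=cv2.INTER_CUBIC)
b=cv2.resize(s[165:255,350:450],(400,360),interpolation=cv2.INTER_CUBIC)
cv2.imwrite("pics/crop2.png",np.hstack([a,b]))
E
cat > h.py <<'E'
import numpy as np,cv2
from bench import robot
def cam(n):
    s=robot.snapshot(n);return s
def K(s): return np.array([[s["fx"],0,s["cx"]],[0,s["fy"],s["cy"]],[0,0,1.]])
def ray(s,u,v):
    p=cv2.undistortPoints(np.array([[[u,v]]],float),K(s),np.array(s["dist_coeffs"]))[0,0]
    E=np.array(s["extrinsics"]);R=E[:3,:3];t=E[:3,3]
    return -R.T@t, R.T@np.array([p[0],p[1],1.])
def onz(s,u,v,z):
    o,d=ray(s,u,v);return o+d*(z-o[2])/d[2]
def proj(s,P):
    E=np.array(s["extrinsics"]);r=cv2.Rodrigues(E[:3,:3])[0]
    return cv2.projectPoints(np.array(P,float).reshape(-1,1,3),r,E[:3,3],K(s),np.array(s["dist_coeffs"]))[0][:,0]
E
```

```text
(no output)
```

View pics/crop1.png

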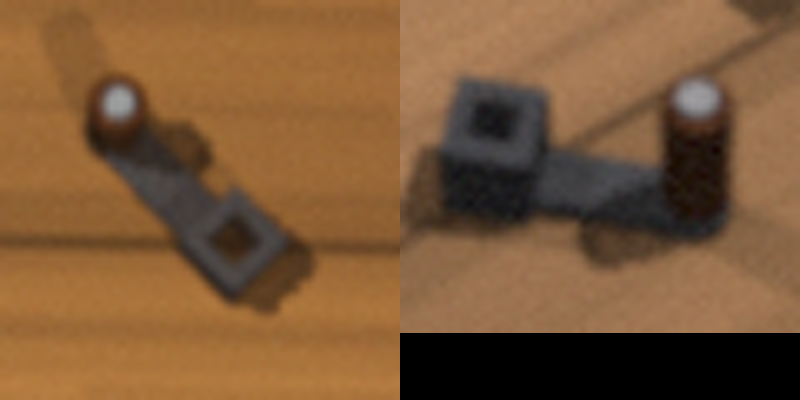

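View pics/crop2.png

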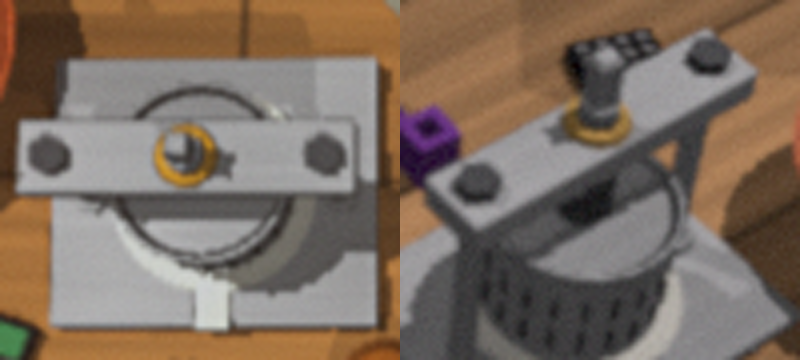

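The crop confirms it: dark steel hub at about top (360,246), brown upright handle at about (343,225). The press spindle top is at about (245,237). Next I'll work out coarse positions.

```bash
python3 - <<'E'
from h import *
t=cam("top");s=cam("scene")
print("cam top pos",ray(t,320,240)[0])
H=onz(t,342.7,225.3,.076);C=onz(t,359.8,246.3,.04);print(H,C,np.linalg.norm(H[:2]-C[:2]),np.degrees(np.arctan2(*(H-C)[1::-1])))
# scene crop1 scale 6.667 off 280,275
print(onz(s,280+697/6.667,275+98/6.667,.076),onz(s,280+493/6.667,275+119/6.667,.04))
print("sq",onz(t,245,237.3,.245),onz(s,350+604/4,165+57/4,.245))
# crossbar corners top face z=.187 (crop2 scale 4 off 200,200)
c=[onz(t,200+a/4,200+b/4,.187) for a,b in [(19,120),(354,122),(354,194),(17,191)]]
print(np.array(c),np.mean(c,0))
d=c[0]-c[1];print("bar dir deg",np.degrees(np.arctan2(d[1],d[0])))
for n,p in dict(purple=(249,314),green=(345,292),onion=(296,296),radish=(308,192),blue=(369,187)).items(): print(n,onz(t,*p,.03))
E=np.array(cam("wrist")["extrinsics"]);q=robot.sense()
o=-E[:3,:3].T@E[:3,3]; print("wristcam in tcp",q["tcp_rot"].T@(o-q["eef_pos"]),q["tcp_rot"].T@E[2,:3])
E
```

```text
cam top pos [ 0.33684724 -0.05259682  1.71743692]
[ 0.63422248 -0.11264261  0.076     ] [ 0.5795798  -0.16462621  0.04      ] 0.07541961088449052 43.57143966538728
[0.71421081 0.00674687 0.076     ] [ 0.66288625 -0.04200638  0.04      ]
sq [0.56746533 0.14366365 0.245     ] [0.70643642 0.3424158  0.245     ]
[[0.59421266 0.2600929  0.187     ]
 [0.59718671 0.03586493 0.187     ]
 [0.54869675 0.03452062 0.187     ]
 [0.54627241 0.25905042 0.187     ]] [0.57159213 0.14738222 0.187     ]
bar dir deg 90.759899313217
purple [0.37750698 0.15221574 0.03      ]
green [ 0.44644316 -0.12368417  0.03      ]
onion [0.43209766 0.01794827 0.03      ]
radish [ 0.74113981 -0.00980288  0.03      ]
blue [ 0.76002213 -0.19113836  0.03      ]
wristcam in tcp [-0.00043271 -0.07401873 -0.18152126] [1.07894438e-04 2.91007002e-01 9.56720917e-01]
```

Top and scene disagree by about 10 cm, so I'll check the calibration against known points: the base and the TCP.

```bash
python3 - <<'E'
from h import *
for n in["top","scene"]:
    s=cam(n); print(n,s["fx"],s["fy"],s["image"].shape,np.array(s["dist_coeffs"]))
    print(proj(s,[[0,0,0],[.231,.471,.192],[.5796,-.1646,.04],[.567,.1437,.245]]))
    E=np.array(s["extrinsics"]);print(np.linalg.det(E[:3,:3]))
print(robot.sense()["clock"])
E
```

```text
top 581.7341074443788 581.7341074443788 (480, 640, 3) [-0.05670976  0.          0.          0.          0.        ]
[[298.97310253 448.26171118]
 [117.01387249 366.24031431]
 [359.79107113 246.29296555]
 [244.97878484 237.4788265 ]]
1.0
scene 508.0397503383959 508.0397503383959 (480, 640, 3) [-0.08347652  0.          0.          0.          0.        ]
[[240.27406988 149.09361659]
 [407.90409209  83.88549157]
 [292.36668407 292.89443964]
 [397.79547192 177.73865329]]
0.9999999999999999
0.4
```

The calibration is fine. I forgot the 400 px side-by-side offset in the crop. Recomputing with two views.

```bash
cat >> h.py <<'E'
def tri(a,ua,b,ub):
    o1,d1=ray(a,*ua);o2,d2=ray(b,*ub)
    A=np.stack([d1,-d2],1);x=np.linalg.lstsq(A,o2-o1,rcond=None)[0]
    p,q=o1+x[0]*d1,o2+x[1]*d2
    return (p+q)/2,np.linalg.norm(p-q)
E
python3 - <<'E'
from h import *
t=cam("top");s=cam("scene")
print(onz(s,280+297/6.667,275+98/6.667,.076),onz(s,280+93/6.667,275+119/6.667,.04))
print("sq",onz(s,350+204/4,165+57/4,.245),tri(t,(245,237.3),s,(350+204/4,165+57/4)))
print("nut",tri(t,(200+185/4,200+155/4),s,(350+198/4,165+120/4)))
print("bolts",[tri(t,(200+a/4,200+b/4),s,(350+c/4,165+d/4)) for a,b,c,d in[(48,154,310,55),(327,155,78,183)]])
E
```

```text
[ 0.63525708 -0.10894498  0.076     ] [ 0.58163094 -0.16137677  0.04      ]
sq [0.57507317 0.14664706 0.245     ] (array([0.57020992, 0.14705635, 0.2403136 ]), np.float64(0.006709963163036143))
nut (array([0.57346589, 0.14918525, 0.18961563]), np.float64(0.0039235556413022305))
bolts [(array([0.57185337, 0.23993752, 0.193447  ]), np.float64(0.004023104309511941)), (array([0.57527875, 0.0552326 , 0.19268283]), np.float64(0.005713963180798717))]
```

```bash
python3 -m inch '[[0.5,-0.5,1,0,0,-1],[1,-1,1,0,0,-1],[1,-1,1,0,0,-1],[1,-1,1,0,0,-1],[1,-1,0.4,0,0,-1],[1,-1,0,0,0,-1],[1,-1,0,0,0,-1],[1,-1,0,0,0,-1],[1,-1,0,0,0,-1],[1,-1,0,0,0,-1],[1,-1,0,0,0,-1],[1,-0.9,0,0,0,-1]]' 100; python3 -m inch '[[1,-0.9,0,0,0,-1],[1,-0.6,0,0,0,-1],[0.5,0,0,0,0,-1],[0,0,0,0,0,0],[0,0,0,0,0,0]]'
python3 - <<'E'
from h import *
w=cam("wrist");cv2.imwrite("pics/w1.png",w["image"][:,:,::-1])
print(proj(w,[[.5735,.1476,.243],[.5735,.1476,.207]]))
E
```

```text
clock: 1.7
eef_pos: [0.5195, 0.1851, 0.3023]
tcp_rot: [[0.946, -0.324, 0.0], [-0.324, -0.946, 0.0], [0.0, -0.0, -1.0]]
wrist_force: [1.0, 1.0, 0.5]
gripper_width: 0.0851
clock: 2.2
eef_pos: [0.5807, 0.1491, 0.302]
tcp_rot: [[0.777, -0.63, -0.0], [-0.63, -0.777, 0.0], [-0.0, 0.0, -1.0]]
wrist_force: [-0.4, -0.1, -0.1]
gripper_width: 0.0851
[[315.02755129 253.63761271]
 [315.80667059 239.7695824 ]]
```

View pics/w1.png

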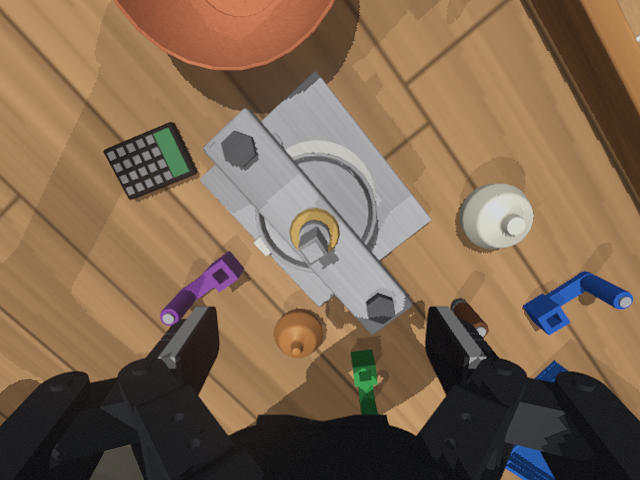

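The wrist view shows the press centred, with the square end's top at about (318,248), the bolts at (240,149) and (381,306), and the crank's handle at right (467,316).

```bash
python3 - <<'E'
import cv2
w=cv2.imread("pics/w1.png")
cv2.imwrite("pics/w1c.png",cv2.resize(w[200:280,270:370],(800,600)[:1]+(640,) if 0 else (750,600),interpolation=cv2.INTER_CUBIC))
E
```

```text
(no output)
```

View pics/w1c.png

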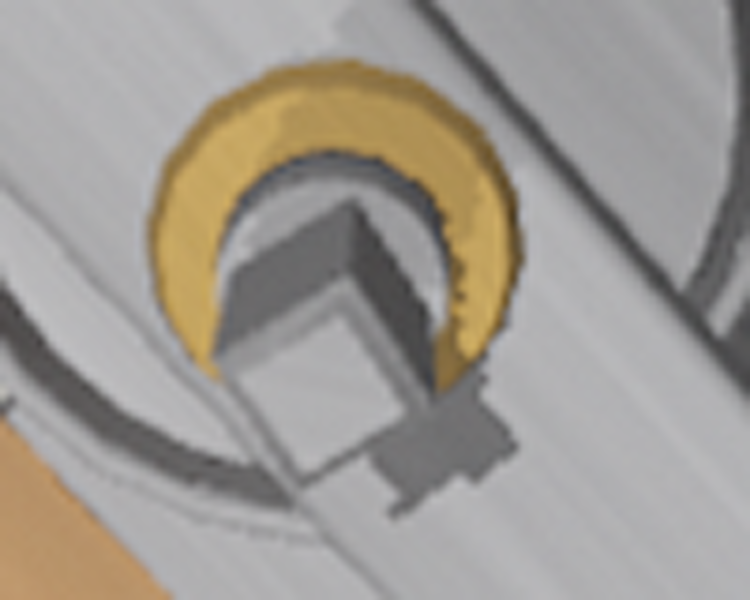

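```bash
python3 - <<'E'
from h import *
w=cam("wrist")
f=lambda u,v,z:onz(w,270+u/7.5,200+v/7.5,z)
for z in(.242,.245,.248):
    P=np.array([f(*p,z) for p in [(343,317),(408,408),(305,475),(238,380)]])
    e=np.roll(P,-1,0)-P
    print(z,P.mean(0),np.linalg.norm(e,axis=1),np.degrees(np.arctan2(e[:,1],e[:,0]))%90)
print("nut",f(335,247,.193),"shoulder",f(331,279,.209))
b=[onz(w,240,149,.194),onz(w,381,306,.194)];print(b,np.mean(b,0))
# vertical edge of back corner: base (350,200) at shoulder, upper (342,278) 33 mm above
b=f(350,200,.209);o,d=ray(w,270+342/7.5,200+278/7.5);k=((b-o)[:2]@d[:2])/(d[:2]@d[:2]);print("corner",b,o+k*d)
s=robot.sense();print(s["eef_pos"],s["qpos"])
c=[f(340,278,.242),f(435,405,.242),f(215,365,.242)];print(c,np.degrees(np.arctan2(*(c[1]-c[0])[1::-1]))%90,np.degrees(np.arctan2(*(c[2]-c[0])[1::-1]))%90,(c[1]+c[2])/2)
E
```

```text
0.242 [0.57241052 0.1488531  0.242     ] [0.01099771 0.01204631 0.01151947 0.01185696] [85.20160823 85.41119403 84.21261617 82.90094882]
0.245 [0.57308354 0.14956608 0.245     ] [0.01086135 0.01189696 0.01137664 0.01170995] [85.20160823 85.41119403 84.21261617 82.90094882]
0.248 [0.57375656 0.15027907 0.248     ] [0.010725   0.0117476  0.01123382 0.01156294] [85.20160823 85.41119403 84.21261617 82.90094882]
nut [0.57364545 0.15002583 0.193     ] shoulder [0.57397664 0.15064779 0.209     ]
[array([0.57149324, 0.2404109 , 0.194     ]), array([0.57708344, 0.05984711, 0.194     ])] [0.57428834 0.150129   0.194     ]
corner [0.58108102 0.15611622 0.209     ] [0.58081233 0.15636279 0.24008536]
[0.58046337 0.1493854  0.30257035] [5.66012851e-02 4.43872526e-01 1.03087180e+00 2.98104881e-05
 1.66652398e+00 7.38459163e-01]
[array([0.58102582, 0.15687428, 0.242     ]), array([0.58009361, 0.14137194, 0.242     ]), array([0.56630883, 0.15772385, 0.242     ])] 86.55875247017507 86.6961187921269 [0.57320122 0.1495479  0.242     ]
```

Spindle axis is at about (0.5737, 0.150), with its flats at about -4° mod 90. Now I'll look at the crank closely.

```bash
python3 -m inch '[[0,-0.5,0,0,0,-1],[0,-1,0,0,0,0],[0,-1,0,0,0,0],[0,-1,0,0,0,0],[0,-1,0,0,0,0],[0,-1,0,0,0,0],[0,-1,-0.5,0,0,0],[0,-1,-1,0,0,0],[0,-1,-1,0,0,0],[0,-1,-1,0,0,0],[0,-1,-1,0,0,0],[0,-1,-1,0,0,0]]'; python3 -m inch '[[0,-1,-0.5,0,0,0],[0,0,0,0,0,0],[0,0,0,0,0,0]]'
python3 - <<'E'
from h import *
w=cam("wrist");im=w["image"][:,:,::-1];cv2.imwrite("pics/w2.png",im)
p=proj(w,[[.581,-.163,.04]])[0];print(p)
u,v=p.astype(int)
print(u-60,v-60);cv2.imwrite("pics/w2c.png",cv2.resize(im[v-60:v+40,u-60:u+60],(720,600),interpolation=cv2.INTER_CUBIC))
E
```

```text
clock: 3.5
eef_pos: [0.5807, -0.1389, 0.1644]
tcp_rot: [[0.695, -0.719, 0.001], [-0.719, -0.695, -0.0], [0.001, -0.0, -1.0]]
wrist_force: [-0.2, -0.4, -0.3]
gripper_width: 0.0851
clock: 3.8
eef_pos: [0.581, -0.1631, 0.1528]
tcp_rot: [[0.694, -0.72, 0.0], [-0.72, -0.694, 0.0], [0.0, -0.0, -1.0]]
wrist_force: [-0.2, -0.5, 0.4]
gripper_width: 0.0851
[321.27299886 227.6609766 ]
261 167
```

View pics/w2.png

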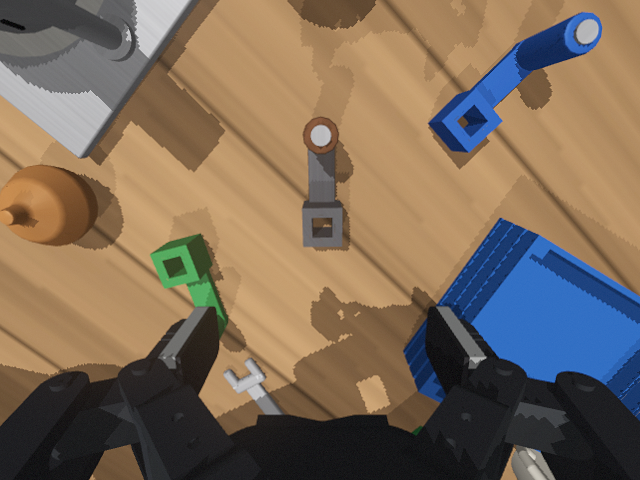

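View pics/w2c.png

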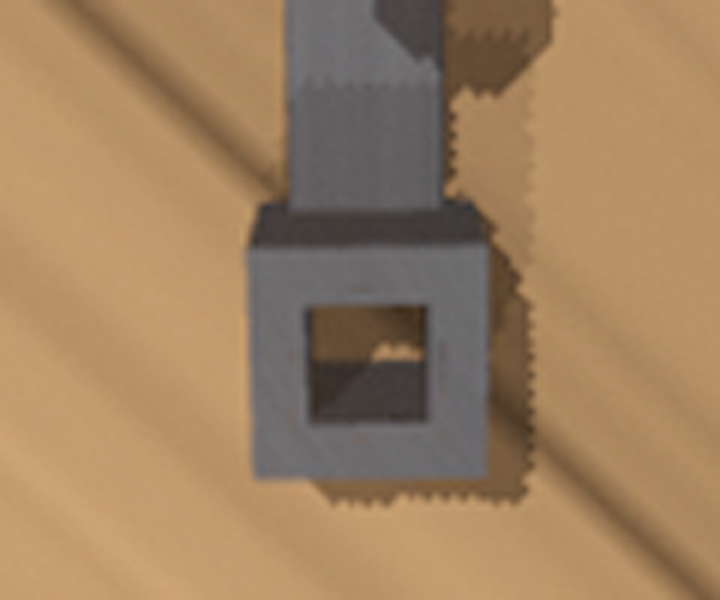

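The wrist view shows the hub top centred at about (322,227) and the handle at (321,135). The green look-alike (180,260) and the basket (420,300) are near the finger paths, so I'll check clearances.

```bash
python3 - <<'E'
from h import *
w=cam("wrist")
f=lambda u,v,z:onz(w,261+u/6,167+v/6,z)
s=robot.sense();R=s["tcp_rot"];T=s["eef_pos"]
for q in ([(249,248),(488,243),(486,478),(254,480)],[(308,306),(428,304),(427,421),(310,423)]):
    P=np.array([f(*p,.04) for p in q]);e=np.roll(P,-1,0)-P
    print(P.mean(0),np.linalg.norm(e,axis=1),(np.degrees(np.arctan2(e[:,1],e[:,0]))+45)%90-45)
C=P.mean(0);H=onz(w,320.3,135.5,.076);print("handle",H,np.degrees(np.arctan2(*(H-C)[1::-1])),np.linalg.norm((H-C)[:2]))
for n,p,z in [("green hub corner",(205,235),.04),("green c2",(212,262),.04),("green arm end",(228,322),.0),("basket c",(405,345),.065),("bask l",(405,345),.0),("basket top",(500,220),.065)]:
    X=onz(w,*p,z);print(n,X,"tool rel hub",(R.T@(X-C))[:2])
t=cam("top");im=t["image"][:,:,::-1];cv2.imwrite("pics/t2.png",cv2.resize(im[170:340,290:520],(800,591),interpolation=cv2.INTER_CUBIC))
print(np.degrees(np.arctan2(R[1,0],R[0,0])),T)
E
```

```text
[ 0.58204376 -0.16353794  0.04      ] [0.03356323 0.03450094 0.03365268 0.03408375] [-44.82366886  44.46134396  44.46390297  44.30657944]
[ 0.58196264 -0.16341752  0.04      ] [0.01698889 0.01718101 0.01683683 0.01718908] [44.93368244 43.99744199 44.96730707 44.50479285]
handle [ 0.63492415 -0.11004624  0.076     ] 45.220797799324345 0.075189189897918
green hub corner [ 0.50711863 -0.09515262  0.04      ] tool rel hub [-0.10109453  0.00644927]
green c2 [ 0.49204348 -0.11502242  0.04      ] tool rel hub [-0.09726569  0.03109494]
green arm end [ 0.43204417 -0.16992245  0.        ] tool rel hub [-0.09948989  0.11242313]
basket c [ 0.56070051 -0.28381335  0.065     ] tool rel hub [0.07190586 0.09888676]
bask l [ 0.54307121 -0.32526943  0.        ] tool rel hub [0.08939185 0.14041067]
basket top [ 0.68703145 -0.25454759  0.065     ] tool rel hub [ 0.1385755  -0.01233875]
-46.018079419467185 [ 0.58147388 -0.16255968  0.1533979 ]
```

View pics/t2.png

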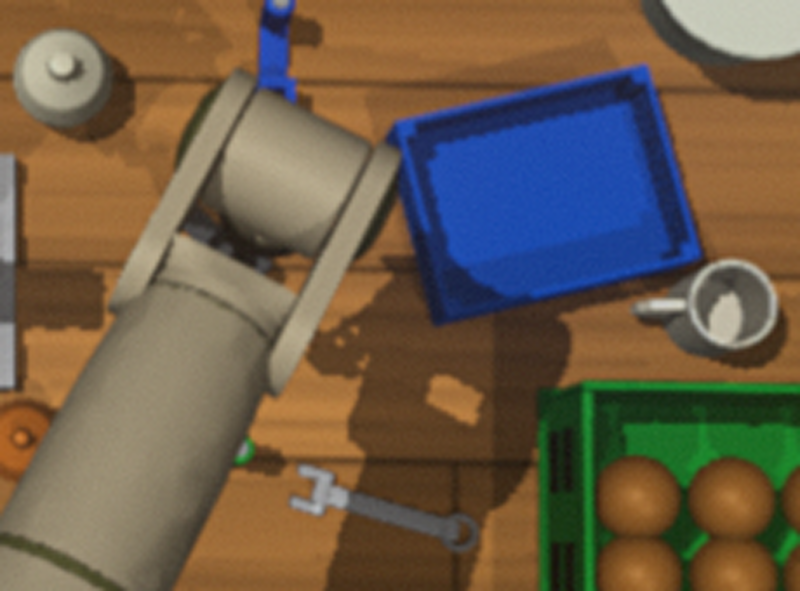

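```bash
python3 -m inch '[[0.02,-0.04,-0.6,0,0,0.09],[0,0,-1,0,0,0],[0,0,-1,0,0,0],[0,0,-1,0,0,0],[0,0,-0.8,0,0,0],[0,0,-0.7,0,0,0],[0,0,-0.5,0,0,0],[0,0,-0.3,0,0,0],[0,0,0,0,0,0]]'; python3 -m inch '[[0,0,0,0,0,0],[0,0,0,0,0,0],[0,0,0,0,0,0],[0,0,0,0,0,0],[0,0,0,0,0,0],[0,0,0,0,0,0],[0,0,0,0,0,0],[0,0,0,0,0,0]]' 0
python3 - <<'E'
from h import *
w=cam("wrist");im=w["image"][:,:,::-1];cv2.imwrite("pics/w3.png",im);print(robot.sense()["eef_pos"],robot.sense()["gripper_width"])
E
```

```text
clock: 4.85
eef_pos: [0.5815, -0.1642, 0.0043]
tcp_rot: [[0.701, -0.713, -0.001], [-0.713, -0.701, 0.0], [-0.001, 0.0, -1.0]]
wrist_force: [-0.1, 0.4, 0.3]
gripper_width: 0.0855
clock: 5.65
eef_pos: [0.5816, -0.1646, 0.0047]
tcp_rot: [[0.701, -0.713, -0.0], [-0.713, -0.701, 0.0], [-0.0, 0.0, -1.0]]
wrist_force: [0.4, -0.5, 0.3]
gripper_width: 0.0001
[ 0.58159581 -0.16460808  0.00468885] 0.0002953217612117852
```

View pics/w3.png

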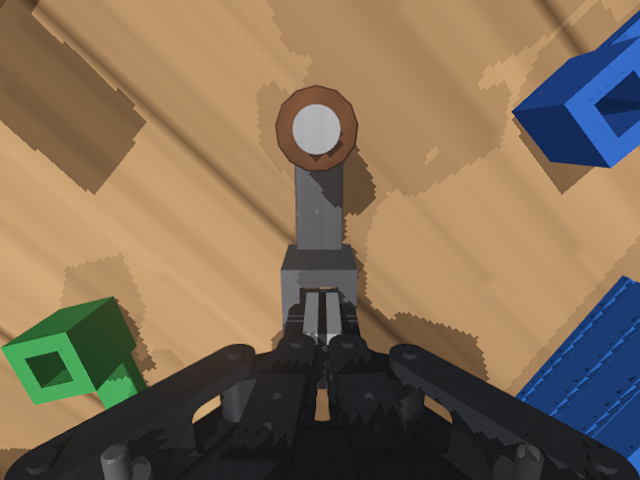

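The gripper reads fully shut, which is unexpected. Zooming in.

```bash
python3 - <<'E'
from h import *
w=cam("wrist");s=robot.sense();R=s["tcp_rot"];T=s["eef_pos"]
print(proj(w,[T,T-.019*R[:,2],[.582,-.1635,.04],[.582,-.1635,.0]]))
im=cv2.imread("pics/w3.png");cv2.imwrite("pics/w3c.png",cv2.resize(im[230:380,230:410],(720,600),interpolation=cv2.INTER_CUBIC))
sc=cam("scene");im=sc["image"][:,:,::-1];cv2.imwrite("pics/s3.png",cv2.resize(im[200:350,200:400],(800,600),interpolation=cv2.INTER_CUBIC))
E
```

```text
[[321.41955053 277.31166759]
 [321.42181167 291.63593962]
 [320.31734133 304.39094079]
 [320.52829038 272.41689572]]
```

View pics/w3c.png

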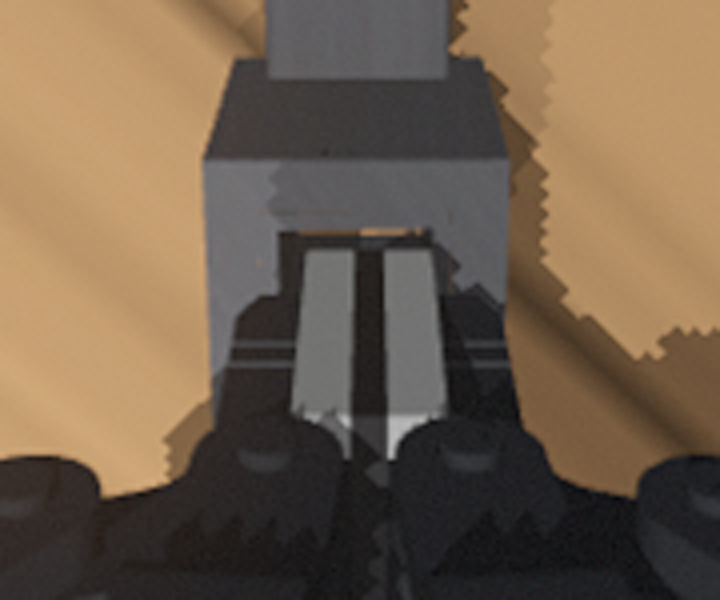

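View pics/s3.png

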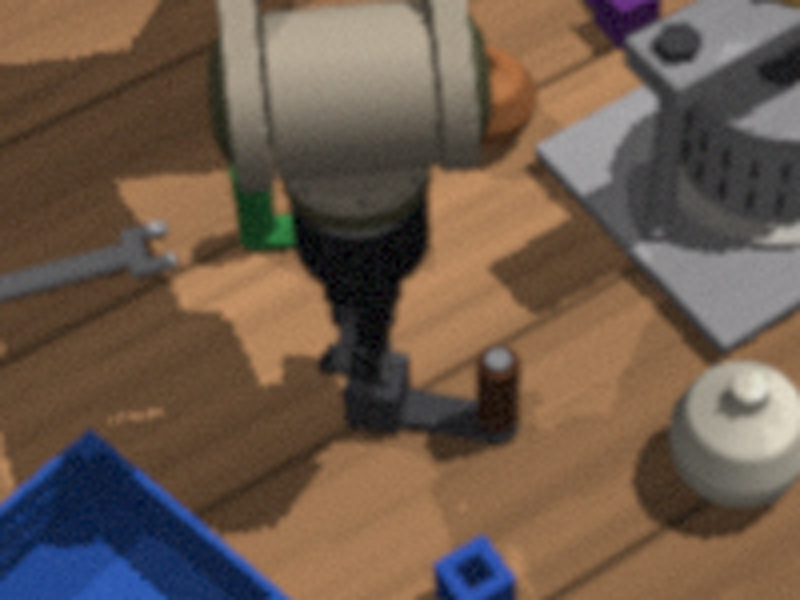

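```bash
python3 -m inch '[[0,0,0,0,0,0],[0,0,0,0,0,0],[0,0,0,0,0,0],[0,0,0,0,0,0]]' 60
python3 - <<'E'
from h import *
w=cam("wrist");im=w["image"][:,:,::-1];cv2.imwrite("pics/w4.png",im);s=robot.sense();print(s["eef_pos"],s["gripper_width"],s["wrist_force"])
E
```

```text
clock: 6.2
eef_pos: [0.5816, -0.1646, 0.0047]
tcp_rot: [[0.701, -0.713, 0.0], [-0.713, -0.701, -0.0], [0.0, -0.0, -1.0]]
wrist_force: [-0.4, 0.3, 0.7]
gripper_width: 0.0511
[ 0.58160354 -0.16458903  0.00469254] 0.05122696981103595 [ 0.07354529  0.4224666  -0.27631254]
```

View pics/w4.png

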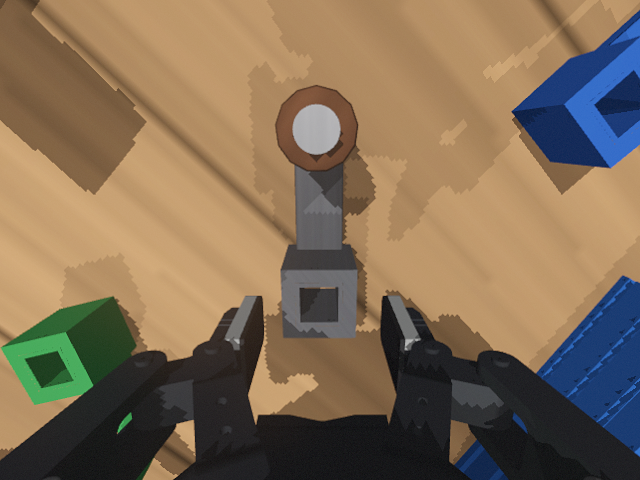

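The fingers pass through the hub without touching it: the hub hasn't moved and the opening follows the command freely. So the handle is the part to hold. I'll go up and regrip at the handle with the jaw line along the arm.

```bash
python3 -m inch '[[0,0,1,0,0,0],[0,0,1,0,0,0],[0,0,1,0,0,0],[0,0,1,0,0,1],[0.5,0.5,0.6,0,0,1],[0.5,0.5,0,0,0,1],[0.5,0.5,0,0,0,1],[0.5,0.5,0,0,0,1],[0.14,0.15,0,0,0,1],[0,0,0,0,0,1],[0,0,0,0,0,1],[0,0,0,0,0,1]]' 100; python3 -m inch '[[0,0,0,0,0,1],[0,0,0,0,0,1],[0,0,0,0,0,1],[0,0,0,0,0,1],[0,0,0,0,0,0],[0,0,0,0,0,0]]'
python3 - <<'E'
from h import *
w=cam("wrist");im=w["image"][:,:,::-1];cv2.imwrite("pics/w5.png",im);s=robot.sense();print(s["eef_pos"],s["qpos"],np.degrees(np.arctan2(s["tcp_rot"][1,0],s["tcp_rot"][0,0])))
print(proj(w,[[.6352,-.1107,.076]]))
E
```

```text
clock: 7.45
eef_pos: [0.6351, -0.1108, 0.1196]
tcp_rot: [[0.958, 0.287, -0.0], [0.287, -0.958, 0.0], [-0.0, -0.0, -1.0]]
wrist_force: [-0.7, -0.2, 0.6]
gripper_width: 0.0853
clock: 8.05
eef_pos: [0.6351, -0.1109, 0.1197]
tcp_rot: [[0.723, 0.691, -0.0], [0.691, -0.723, -0.0], [-0.0, -0.0, -1.0]]
wrist_force: [0.4, 0.4, 0.3]
gripper_width: 0.0852
[ 0.63510043 -0.11085596  0.11967566] [-3.54185210e-01  6.34864491e-01  1.19787543e+00 -1.95189770e-05
  1.30889321e+00 -1.11712209e+00] 43.71335289270407
[[322.55872708 252.76279877]]
```

View pics/w5.png

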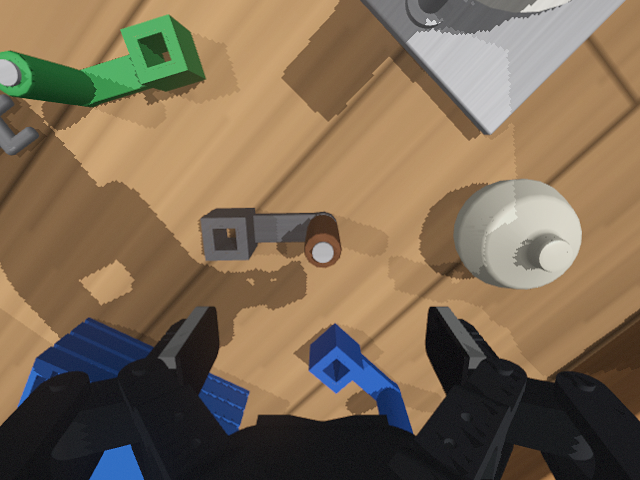

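The handle top is at (322,253), right where predicted. The hub is at (227,233), to its left along the jaw line. Descending and gripping.

```bash
python3 -m inch '[[0,0,-0.5,0,0,0.13],[0,0,-1,0,0,0],[0,0,-1,0,0,0],[0,0,-0.8,0,0,0],[0,0,-0.4,0,0,0],[0,0,-0.13,0,0,0],[0,0,0,0,0,0]]'; python3 -m inch '[[0,0,0,0,0,0],[0,0,0,0,0,0],[0,0,0,0,0,0],[0,0,0,0,0,0],[0,0,0,0,0,0]]' 0
python3 - <<'E'
from h import *
w=cam("wrist");im=w["image"][:,:,::-1];cv2.imwrite("pics/w6.png",im);s=robot.sense();print(s["eef_pos"],s["gripper_width"],s["wrist_force"],s["ft_torque"])
E
```

```text
clock: 8.8
eef_pos: [0.6352, -0.1109, 0.024]
tcp_rot: [[0.71, 0.704, 0.0], [0.704, -0.71, -0.0], [0.0, 0.0, -1.0]]
wrist_force: [-0.4, 0.8, 0.5]
gripper_width: 0.0853
clock: 9.3
eef_pos: [0.6356, -0.1108, 0.0247]
tcp_rot: [[0.71, 0.704, 0.001], [0.704, -0.71, -0.0], [0.001, 0.001, -1.0]]
wrist_force: [0.4, 1.5, 3.9]
gripper_width: 0.0229
[ 0.63555328 -0.11071194  0.02463341] 0.022878665946087496 [0.32097443 1.44765125 5.1433243 ] [ 0.27241042 -0.0170954   0.03785331]
```

View pics/w6.png

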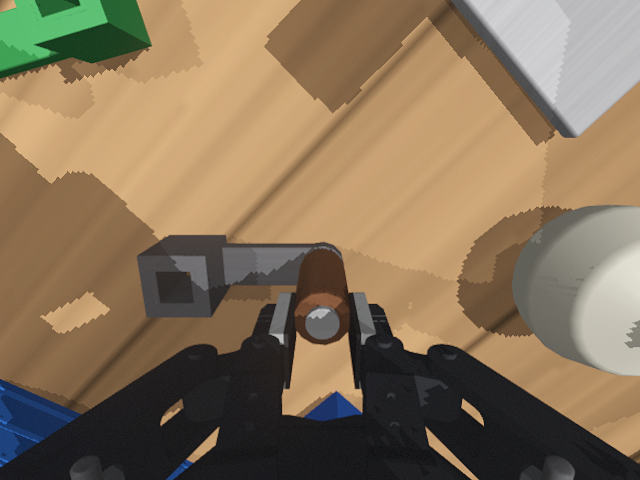

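Gripped at 23 mm. Lifting gently to check.

```bash
python3 -m inch '[[0,0,0.2,0,0,0],[0,0,0.4,0,0,0],[0,0,0.6,0,0,0],[0,0,0.8,0,0,0],[0,0,1,0,0,0],[0,0,1,0,0,0],[0,0,0,0,0,0],[0,0,0,0,0,0]]'
python3 - <<'E'
from h import *
w=cam("wrist");im=w["image"][:,:,::-1];cv2.imwrite("pics/w7.png",im);s=robot.sense();print(s["eef_pos"],s["gripper_width"],s["wrist_force"],s["ft_torque"])
sc=cam("scene");im=sc["image"][:,:,::-1];cv2.imwrite("pics/s7.png",cv2.resize(im[200:350,230:430],(800,600),interpolation=cv2.INTER_CUBIC))
E
```

```text
clock: 10.15
eef_pos: [0.6349, -0.1108, 0.1238]
tcp_rot: [[0.71, 0.704, 0.0], [0.704, -0.71, -0.0], [0.0, 0.0, -1.0]]
wrist_force: [0.7, 0.9, -6.0]
gripper_width: 0.0228
[ 0.63444935 -0.11064122  0.12273218] 0.023352233506013117 [-0.73074997  0.10886303 -4.15110492] [ 0.17062771 -0.11286704 -0.03592378]
```

View pics/w7.png

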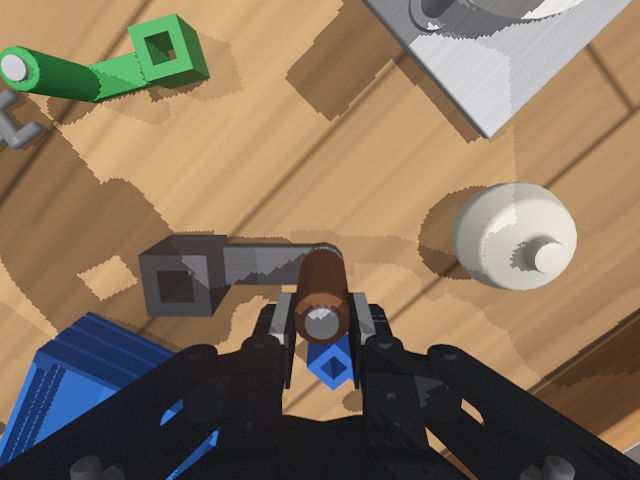

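View pics/s7.png

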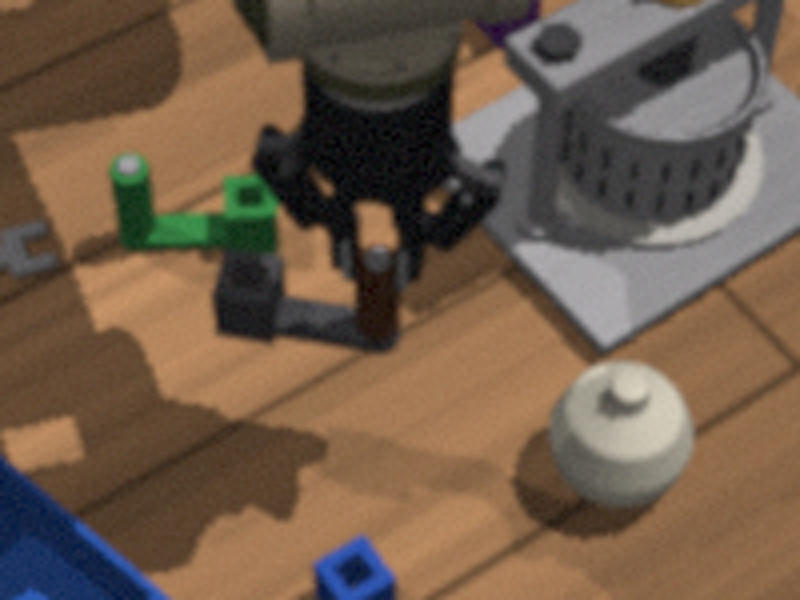

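It's held level with its yaw unchanged. Now I'll raise it and test whether the crank follows a tool turn.

```bash
python3 -m inch '[[0,0,0.4,0,0,0],[0,0,0.8,0,0,0],[0,0,1,0,0,0],[0,0,1,0,0,0],[0,0,1,0,0,0.2],[0,0,1,0,0,0.4],[0,0,1,0,0,0.6],[0,0,0.6,0,0,0.6],[0,0,0.2,0,0,0.6],[0,0,0,0,0,0.4],[0,0,0,0,0,0.2],[0,0,0,0,0,0]]'
python3 - <<'E'
from h import *
w=cam("wrist");im=w["image"][:,:,::-1];cv2.imwrite("pics/w8.png",im);s=robot.sense();print(s["eef_pos"],s["gripper_width"],s["wrist_force"],s["ft_torque"],np.degrees(np.arctan2(s["tcp_rot"][1,0],s["tcp_rot"][0,0])))
E
```

```text
clock: 11.45
eef_pos: [0.635, -0.1108, 0.2987]
tcp_rot: [[0.417, 0.909, -0.001], [0.909, -0.417, 0.0], [-0.0, -0.001, -1.0]]
wrist_force: [0.3, 0.1, -5.2]
gripper_width: 0.0232
[ 0.63499303 -0.11078484  0.29867725] 0.023417460212573227 [ 0.12051351  0.5637331  -4.61799261] [ 0.21018422 -0.10444962  0.04928917] 65.34510326838354
```

View pics/w8.png

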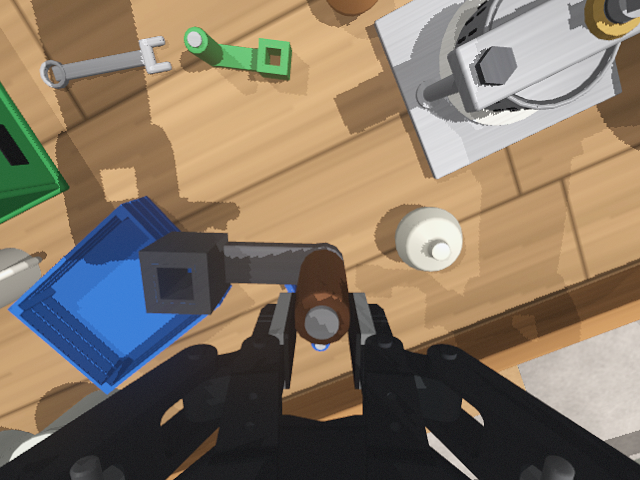

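The crank follows the turn. Carrying it over the press, turning to about 86° heading.

```bash
python3 -m inch '[[0,0,0.2,0,0,0.3],[0,0,0.2,0,0,0.6],[0,0.2,0,0,0,0.7],[0,0.4,0,0,0,0.7],[0,0.6,0,0,0,0.5],[-0.1,0.8,0,0,0,0.2],[-0.2,0.8,0,0,0,0],[-0.2,0.8,0,0,0,0],[-0.2,0.8,0,0,0,0],[-0.2,0.8,0,0,0,0],[-0.2,0.8,0,0,0,0],[-0.2,0.8,0,0,0,0]]';python3 -m inch '[[-0.2,0.8,0,0,0,0],[-0.2,0.8,0,0,0,0],[-0.2,0.8,0,0,0,0],[-0.2,0.8,0,0,0,0],[-0.2,0.8,0,0,0,0],[-0.14,0.8,0,0,0,0],[0,0.7,0,0,0,0],[0,0.5,0,0,0,0],[0,0.3,0,0,0,0],[0,0.12,0,0,0,0],[0,0,0,0,0,0],[0,0,0,0,0,0]]'
python3 - <<'E'
from h import *
w=cam("wrist");im=w["image"][:,:,::-1];cv2.imwrite("pics/w9.png",im);s=robot.sense();print(s["eef_pos"],s["gripper_width"],s["wrist_force"],s["ft_torque"],np.degrees(np.arctan2(s["tcp_rot"][1,0],s["tcp_rot"][0,0])))
cv2.imwrite("pics/w9c.png",cv2.resize(im[210:340,120:280],(738,600),interpolation=cv2.INTER_CUBIC))
for n in("scene","top"):
    c=cam(n);im=c["image"][:,:,::-1];cv2.imwrite(f"pics/{n}9.png",im)
    u,v=proj(c,[[.5737,.15,.27]])[0].astype(int);print(u,v)
    cv2.imwrite(f"pics/{n}9c.png",cv2.resize(im[v-50:v+50,u-60:u+60],(720,600),interpolation=cv2.INTER_CUBIC))
E
```

```text
clock: 12.7
eef_pos: [0.6017, 0.061, 0.3092]
tcp_rot: [[0.07, 0.998, 0.0], [0.998, -0.07, -0.0], [-0.0, 0.0, -1.0]]
wrist_force: [1.1, 0.2, -4.4]
gripper_width: 0.0229
clock: 13.9
eef_pos: [0.5743, 0.2191, 0.3089]
tcp_rot: [[0.07, 0.998, -0.0], [0.998, -0.07, -0.0], [-0.0, -0.0, -1.0]]
wrist_force: [0.1, -0.2, -3.2]
gripper_width: 0.0229
[0.574267   0.21902655 0.30892923] 0.023175309541496863 [-0.31470226  0.2317294  -5.17373469] [-0.16397074  0.14123716  0.01394046] 85.97555969094117
403 170
241 233
```

View pics/w9.png

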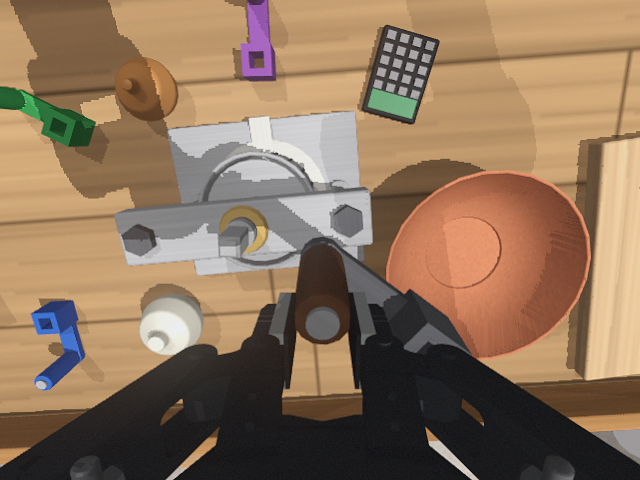

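View pics/w9c.png

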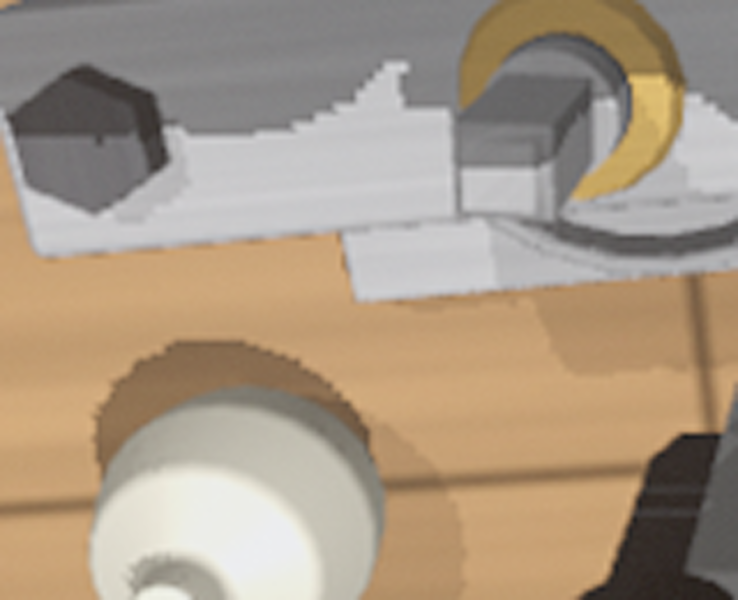

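View pics/scene9c.png

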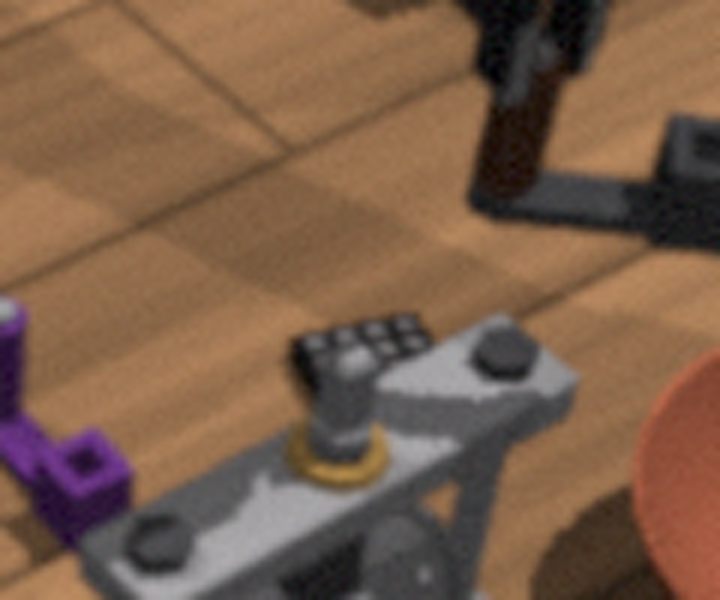

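The hub swung past on braking, since the pin is free with only light friction. It now lies to the right, at about (425,320). I'll measure its heading.

```bash
python3 - <<'E'
from h import *
w=cam("wrist");im=w["image"][:,:,::-1];cv2.imwrite("pics/w10.png",im);s=robot.sense();T=s["eef_pos"];print(T,s["clock"])
cv2.imwrite("pics/w10c.png",cv2.resize(im[220:380,290:490],(750,600),interpolation=cv2.INTER_CUBIC))
E
```

```text
[0.57421044 0.21919072 0.3090002 ] 14.1
```

View pics/w10c.png

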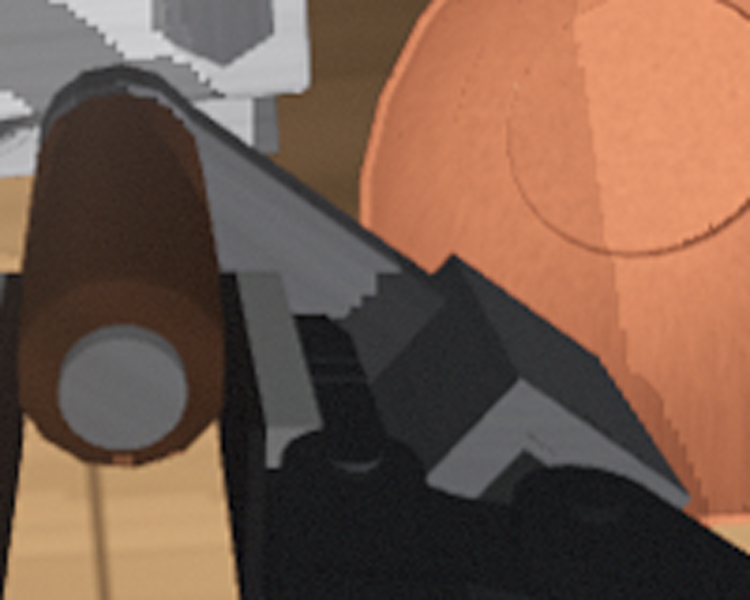

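```bash
python3 - <<'E'
from h import *
w=cam("wrist");s=robot.sense();T=s["eef_pos"];zb=T[2]-.0245
f=lambda u,v,z:onz(w,290+u/3.75,220+v/3.75,z)
a=f(518,378,zb+.04);b=f(690,500,zb+.04);c=f(430,478,zb+.04)
print(a,b,c);d=lambda p,q:(np.degrees(np.arctan2(q[1]-p[1],q[0]-p[0])),np.linalg.norm(q-p))
print(d(a,b),d(a,c))
print(d(f(185,90,zb),f(430,280,zb)),d(f(215,220,zb+.01),f(345,320,zb+.01)))
E
```

```text
[0.59585099 0.27316985 0.32449556] [0.61733731 0.29828454 0.32449556] [0.61105531 0.26087369 0.32449556]
(np.float64(49.452086997310246), np.float64(0.03305162571037571)) (np.float64(-38.963429834695816), np.float64(0.01955420295023595))
(np.float64(47.33601383956466), np.float64(0.05375844208310955)) (np.float64(46.871832470206066), np.float64(0.027738282497575775))
```

The crank is level, hub ahead at about 49° from the handle (heading about 229°). I'll turn the tool +37° slowly so that hub lies at 86°, then move back gently.

```bash
python3 -m inch '[[0,0,0,0,0,0.1],[0,0,0,0,0,0.3],[0,0,0,0,0,0.5],[0,0,0,0,0,0.6],[0,0,0,0,0,0.7],[0,0,0,0,0,0.7],[0,0,0,0,0,0.7],[0,0,0,0,0,0.6],[0,0,0,0,0,0.5],[0,0,0,0,0,0.4],[0,0,0,0,0,0.2],[0,0,0,0,0,0.1]]';python3 -m inch '[[0,-0.1,0,0,0,0],[0,-0.2,0,0,0,0],[0,-0.3,0,0,0,0],[0,-0.4,0,0,0,0],[0,-0.4,0,0,0,0],[0,-0.4,0,0,0,0],[0,-0.4,0,0,0,0],[0,-0.3,0,0,0,0],[0,-0.2,0,0,0,0],[0,-0.1,0,0,0,0],[0,0,0,0,0,0],[0,0,0,0,0,0]]'
python3 - <<'E'
from h import *
w=cam("wrist");im=w["image"][:,:,::-1];cv2.imwrite("pics/w11.png",im);s=robot.sense();print(s["eef_pos"],s["qpos"],s["wrist_force"],s["ft_torque"],np.degrees(np.arctan2(s["tcp_rot"][1,0],s["tcp_rot"][0,0])))
E
```

```text
clock: 15.35
eef_pos: [0.5741, 0.2196, 0.3089]
tcp_rot: [[-0.547, 0.837, -0.0], [0.837, 0.547, 0.0], [0.0, -0.0, -1.0]]
wrist_force: [-0.5, 0.7, -4.9]
gripper_width: 0.0228
clock: 16.55
eef_pos: [0.5741, 0.1499, 0.3089]
tcp_rot: [[-0.547, 0.837, 0.0], [0.837, 0.547, 0.0], [0.0, 0.0, -1.0]]
wrist_force: [-0.3, -0.1, -5.4]
gripper_width: 0.0229
[0.57407753 0.14995878 0.30889911] [ 5.81692098e-02  4.28698607e-01  1.03724638e+00  1.03620215e-04
  1.67571331e+00 -2.09162473e+00] [ 0.07242752 -0.02071362 -4.91279548] [-0.1395669   0.13334251 -0.00610016] 123.17474103639604
```

View pics/w11.png

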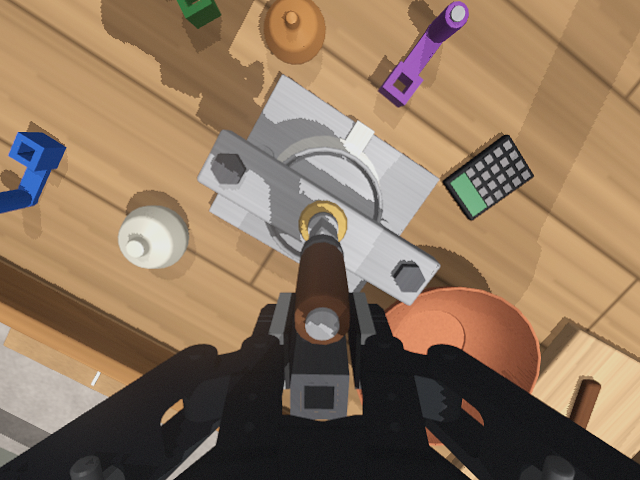

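```bash
python3 - <<'E'
from h import *
w=cam("wrist");s=robot.sense();R=s["tcp_rot"];T=s["eef_pos"];zb=T[2]-.0245
im=w["image"][:,:,::-1];cv2.imwrite("pics/w12c.png",cv2.resize(im[230:430,230:430],(600,600),interpolation=cv2.INTER_CUBIC))
# level-crank predictions, arm along tool +y
D=R[:,1];X=R[:,0];up=np.array([0,0,1.])
base=np.array([T[0],T[1],zb])
for n,p in dict(pintop=base+.075*up,armend=base-.012*D+.01*up,hubA=base+.058*D-.017*X+.04*up,hubB=base+.058*D+.017*X+.04*up,hubCd=base+.092*D+.017*X+.04*up,hubCe=base+.092*D-.017*X+.04*up,lowA=base+.058*D-.017*X+.01*up).items(): print(n,proj(w,[p])[0], (proj(w,[p])[0]-230)*3)
E
```

```text
pintop [322.34486592 324.67193211] [277.03459776 284.01579634]
armend [322.30777562 249.66172442] [276.92332686  58.98517327]
hubA [291.73621384 385.64731455] [185.20864153 466.94194365]
hubB [352.74263029 385.70528242] [368.22789088 467.11584725]
hubCd [351.23352057 434.49159208] [363.7005617  613.47477623]
hubCe [293.16774944 434.4295483 ] [189.50324833 613.28864489]
lowA [295.59275742 354.17850036] [196.77827225 372.53550109]
```

View pics/w12c.png

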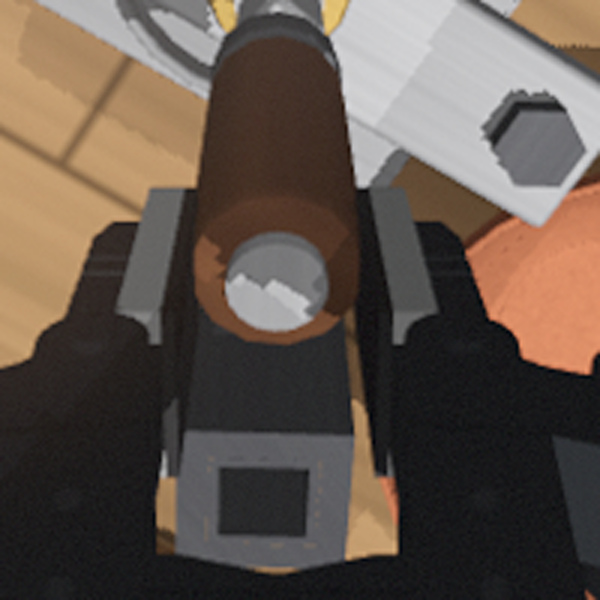

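The hub now hangs along tool +y (33° heading from the handle) and droops about 10°, because the handle slipped about the jaw axis. That makes it a stable pendulum relative to the tool. Next I'll turn the tool -37° so the hub points along -4°, move gently, and tilt the tool to level it.

```bash
python3 -m inch '[[0,0,0.1,0,0,-0.1],[0,0,0.2,0,0,-0.2],[0,0,0.2,0,0,-0.4],[0,0,0.2,0,0,-0.5],[0,0,0,0,0,-0.6],[0,0,0,0,0,-0.7],[0,0,0,0,0,-0.7],[0,0,0,0,0,-0.7],[0,0,0,0,0,-0.6],[0,0,0,0,0,-0.4],[0,0,0,0,0,-0.3],[0,0,0,0,0,-0.15]]';python3 -m inch '[[-0.1,0,0,0,0,0],[-0.2,0,0,0,0,0],[-0.3,0,0,0,0,0],[-0.35,0.05,0,0,0,0],[-0.4,0.05,0,0,0,0],[-0.4,0.05,0,0,0,0],[-0.4,0.05,0,0,0,0],[-0.35,0,0,0,0,0],[-0.25,0,0,0,0,0],[-0.15,0,0,0,0,0],[-0.1,0,0,0,0,0],[0,0,0,0,0,0]]'
python3 - <<'E'
from h import *
w=cam("wrist");im=w["image"][:,:,::-1];cv2.imwrite("pics/w13.png",im);s=robot.sense();print(s["eef_pos"],s["qpos"],s["wrist_force"],s["ft_torque"],np.degrees(np.arctan2(s["tcp_rot"][1,0],s["tcp_rot"][0,0])))
E
```

```text
clock: 17.85
eef_pos: [0.5741, 0.1498, 0.3269]
tcp_rot: [[0.065, 0.998, 0.0], [0.998, -0.065, 0.0], [0.0, 0.0, -1.0]]
wrist_force: [-0.1, -0.3, -4.3]
gripper_width: 0.0232
clock: 19.05
eef_pos: [0.499, 0.1546, 0.3265]
tcp_rot: [[0.063, 0.998, 0.0], [0.998, -0.063, 0.0], [0.0, 0.0, -1.0]]
wrist_force: [-0.1, -0.6, -4.3]
gripper_width: 0.0229
[0.49918753 0.15460049 0.3264193 ] [ 7.59041033e-02  2.53535467e-01  1.23285537e+00  4.54070506e-06
  1.65515915e+00 -1.43140681e+00] [ 0.09179749  0.21386013 -4.40099492] [0.01541311 0.12219446 0.01893984] 86.36257565906037
```

View pics/w13.png

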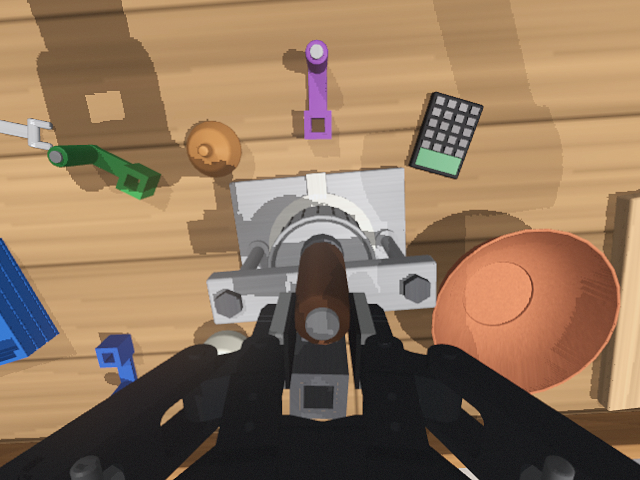

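```bash
python3 -m inch '[[0,0,0,-0.005,-0.08,0],[0,0,0,-0.01,-0.16,0],[0,0,0,-0.015,-0.22,0],[0,0,0,-0.015,-0.22,0],[0,0,0,-0.01,-0.22,0],[0,0,0,-0.01,-0.16,0],[0,0,0,-0.005,-0.08,0],[0,0,0,0,0,0],[0,0,0,0,0,0]]'
python3 - <<'E'
from h import *
w=cam("wrist");im=w["image"][:,:,::-1];cv2.imwrite("pics/w14.png",im);s=robot.sense();print(s["eef_pos"],s["tcp_rot"],s["wrist_force"],s["ft_torque"])
cv2.imwrite("pics/w14c.png",cv2.resize(im[230:430,230:430],(600,600),interpolation=cv2.INTER_CUBIC))
c=cam("scene");im=c["image"][:,:,::-1];cv2.imwrite(f"pics/s14.png",im)
u,v=proj(c,[[.5737,.15,.27]])[0].astype(int);print(u,v)
cv2.imwrite(f"pics/s14c.png",cv2.resize(im[v-50:v+50,u-60:u+60],(720,600),interpolation=cv2.INTER_CUBIC))
E
```

```text
clock: 20.0
eef_pos: [0.4992, 0.1546, 0.3264]
tcp_rot: [[0.063, 0.989, 0.136], [0.998, -0.063, -0.008], [0.0, 0.136, -0.991]]
wrist_force: [0.7, -0.9, -3.8]
gripper_width: 0.023
[0.49921102 0.15460233 0.32636525] [[ 6.34508368e-02  9.88669401e-01  1.36039726e-01]
 [ 9.97984940e-01 -6.28891176e-02 -8.42719554e-03]
 [ 2.23707925e-04  1.36300310e-01 -9.90667540e-01]] [-0.30090559 -0.95861903 -4.25261917] [-0.01355301  0.35365248 -0.00716064]
403 170
```

View pics/w14c.png

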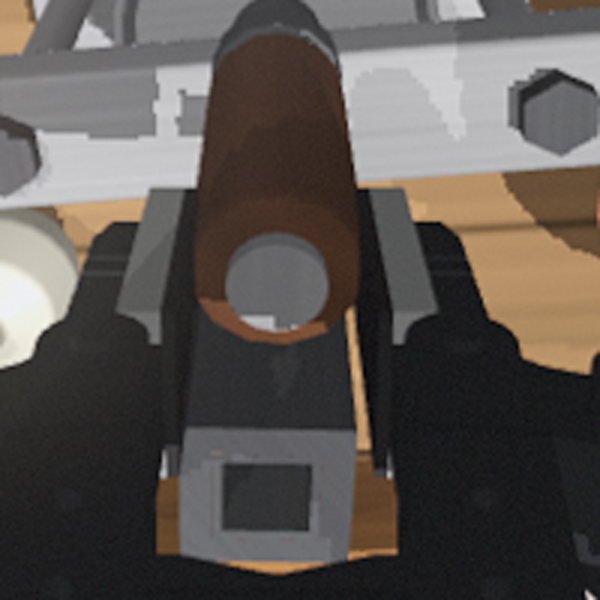

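View pics/s14c.png

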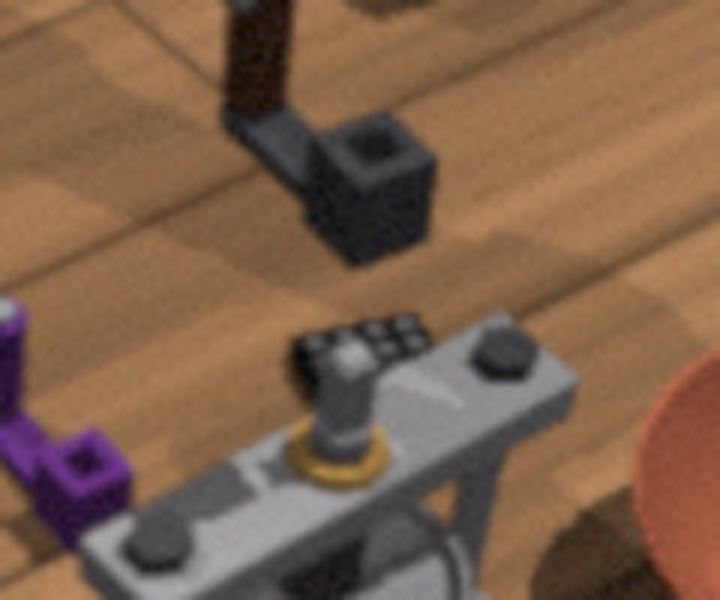

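```bash
cat > pnp.py <<'E'
from h import *
# hub top corners order: near-handle left,right, far right,left (image) ; crank-hub frame: D=from handle outward, X=right in image
def hubpose(w,px):
    obj=np.array([[-17,-17,0],[17,-17,0],[17,17,0],[-17,17,0],[-8.75,-8.75,0],[8.75,-8.75,0],[8.75,8.75,0],[-8.75,8.75,0]],float)/1000
    obj=obj[:len(px)]
    ok,r,t=cv2.solvePnP(obj,np.array(px,float),K(w),np.array(w["dist_coeffs"]),flags=cv2.SOLVEPNP_ITERATIVE)
    e=cv2.projectPoints(obj,r,t,K(w),np.array(w["dist_coeffs"]))[0][:,0]-px
    E=np.array(w["extrinsics"]);Rw=E[:3,:3].T@cv2.Rodrigues(r)[0];c=E[:3,:3].T@(t[:,0]-E[:3,3])
    return c,Rw,np.abs(e).max()
E
python3 - <<'E'
from pnp import *
w=cam("wrist")
px=[(230+a/3,230+b/3) for a,b in [(187,430),(356,430),(350,562),(180,560),(222,463),(312,465),(308,530),(223,530)]]
c,R,e=hubpose(w,px);print("hubtop",c,e);print(R)
print("hub bottom",c+R[:,2]*.04, "heading D",np.degrees(np.arctan2(R[1,1],R[0,1])),"slope deg D,X",np.degrees(np.arcsin(R[2,1])),np.degrees(np.arcsin(R[2,0])))
t=cam("top");im=t["image"][:,:,::-1];cv2.imwrite("pics/t14c.png",cv2.resize(im[190:290,190:310],(720,600),interpolation=cv2.INTER_CUBIC))
s=cam("scene")
# scene hub top corners, crop scale 6 offset (343,120): 
for p in [(316,147),(386,112),(437,157),(367,190)]: print(onz(s,343+p[0]/6,120+p[1]/6,.34))
E
```

```text
hubtop [0.57273524 0.14797226 0.34021657] 1.344583720660978
[[ 0.10038586  0.99345713  0.05445746]
 [ 0.99465297 -0.09887146 -0.02983123]
 [-0.02425176  0.0571609  -0.99807038]]
hub bottom [0.57491354 0.14677901 0.30029376] heading D -5.683511150115199 slope deg D,X 3.2768646626689577 -1.3896594820184816
[0.55401019 0.13469364 0.34      ]
[0.55312672 0.16900658 0.34      ]
[0.5830096  0.16789679 0.34      ]
[0.58268891 0.13477769 0.34      ]
```

View pics/t14c.png

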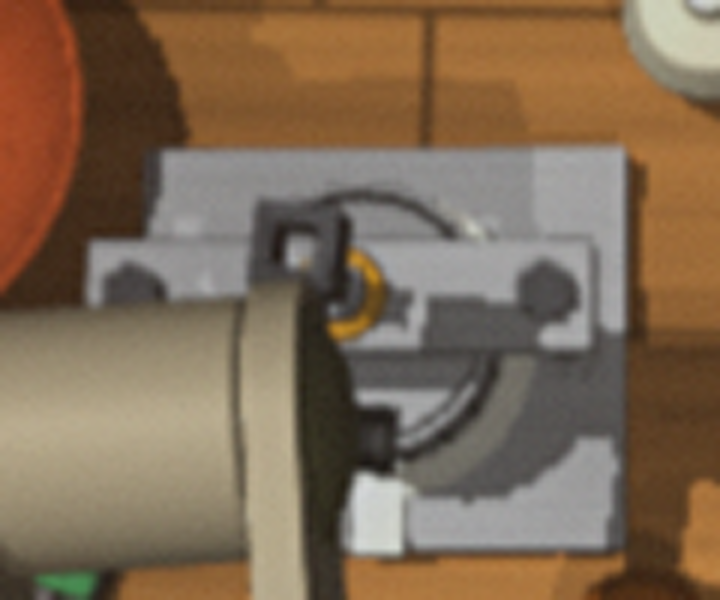

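```bash
python3 - <<'E'
from pnp import *
t=cam("top");s=cam("scene");w=cam("wrist")
tc=np.mean([(255,203),(350,208),(340,290),(250,282)],0)
print("top",tc,onz(t,190+tc[0]/6,190+tc[1]/6,.340),onz(t,190+298/6,190+248/6,.340))
sc=np.mean([(316,147),(386,112),(437,157),(367,190)],0)
print(tri(t,(190+tc[0]/6,190+tc[1]/6),s,(343+sc[0]/6,120+sc[1]/6)), onz(s,343+sc[0]/6,120+sc[1]/6,.34))
cx=np.mean([(187,430),(356,430),(350,562),(180,560)],0);hx=np.mean([(222,463),(312,465),(308,530),(223,530)],0)
for q in(cx,hx): print("wrist",onz(w,230+q[0]/3,230+q[1]/3,.34))
# press spindle top re-check in scene/top
print("sq scene",onz(s,343+352/6,120+355/6,.245))
# left/right edges headings in scene z plane
E
```

```text
top [298.75 245.75] [0.56777233 0.14415175 0.34      ] [0.56685262 0.14441571 0.34      ]
(array([0.56921258, 0.14630064, 0.34252416]), np.float64(0.006112398469245222)) [0.5683158  0.15148261 0.34      ]
wrist [0.57243862 0.14819416 0.34      ]
wrist [0.57282656 0.14776488 0.34      ]
sq scene [0.57572883 0.14811337 0.245     ]
```

The views agree only to a few mm at this height, so I'll go lower, just above the square, and compare directly.

```bash
python3 -m inch '[[0,0,-0.1,0,0,0],[0,0,-0.3,0,0,0],[0,0,-0.4,0,0,0],[0,0,-0.4,0,0,0],[0,0,-0.3,0,0,0],[0,0,-0.2,0,0,0],[0,0,-0.1,0,0,0],[0,0,0,0,0,0],[0,0,0,0,0,0]]'
python3 - <<'E'
from h import *
s=robot.sense();print(s["eef_pos"],s["wrist_force"])
w=cam("wrist");im=w["image"][:,:,::-1];cv2.imwrite("pics/w15.png",im)
a=cv2.resize(im[340:430,270:370],(400,360),interpolation=cv2.INTER_CUBIC)
c=cam("scene");im=c["image"][:,:,::-1];cv2.imwrite(f"pics/s15.png",im)
cv2.imwrite(f"pics/s15c.png",cv2.resize(im[130:210,350:450],(750,600),interpolation=cv2.INTER_CUBIC))
t=cam("top");im=t["image"][:,:,::-1];cv2.imwrite("pics/t15.png",im);cv2.imwrite("pics/t15c.png",cv2.resize(im[205:265,205:285],(800,600),interpolation=cv2.INTER_CUBIC))
E
```

```text
clock: 21.3
eef_pos: [0.4993, 0.1547, 0.2818]
tcp_rot: [[0.063, 0.989, 0.137], [0.998, -0.063, -0.008], [0.0, 0.137, -0.991]]
wrist_force: [0.6, 0.5, -5.3]
gripper_width: 0.0229
[0.49928115 0.15466454 0.28178059] [ 0.6333124   0.50222139 -5.25744326]
```

View pics/w15.png

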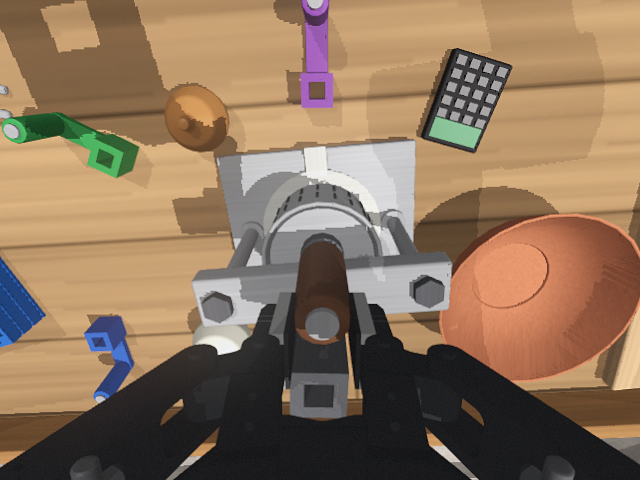

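View pics/s15c.png

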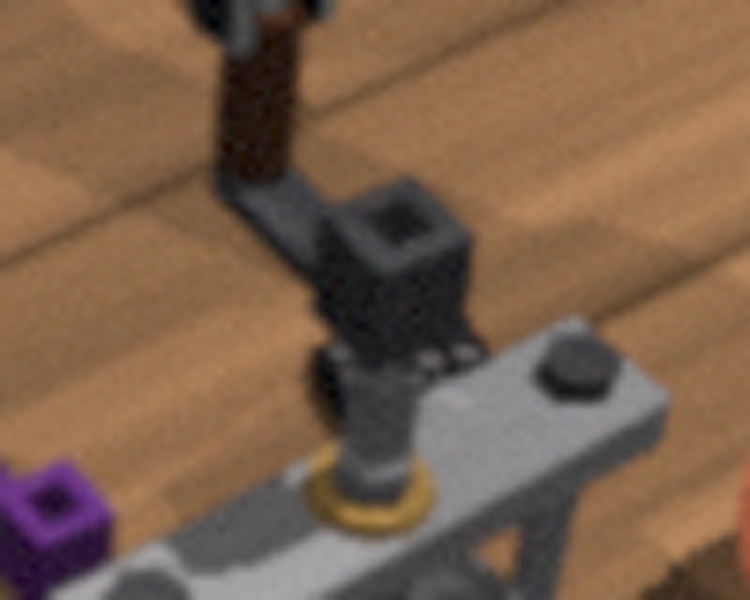

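View pics/t15c.png

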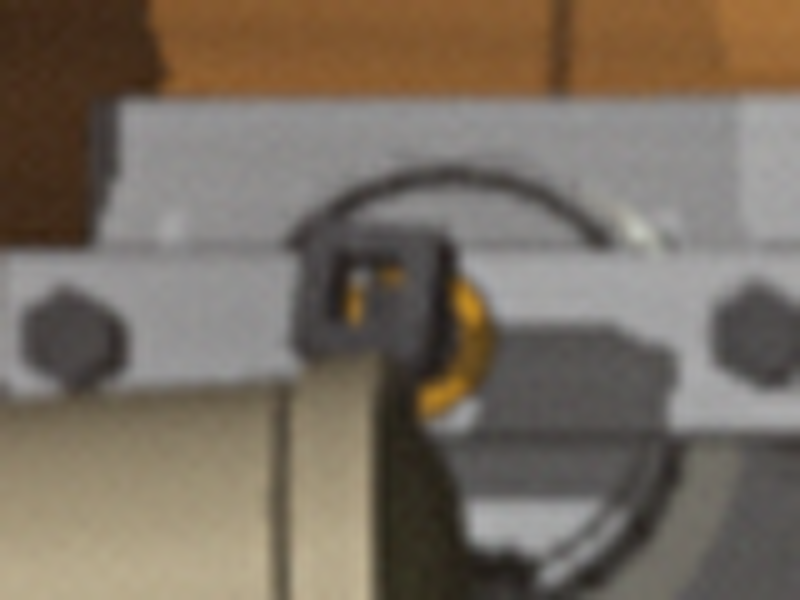

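```bash
python3 - <<'E'
import cv2,numpy as np
t=cv2.imread("pics/top0.png");s=cv2.imread("pics/scene0.png")
a=cv2.resize(t[222:252,230:260],(400,400),interpolation=cv2.INTER_CUBIC)
b=cv2.resize(s[170:205,383:418],(400,400),interpolation=cv2.INTER_CUBIC)
cv2.imwrite("pics/z0.png",np.hstack([a,b]))
t=cv2.imread("pics/t15.png");s=cv2.imread("pics/s15.png")
a=cv2.resize(t[222:252,230:260],(400,400),interpolation=cv2.INTER_CUBIC)
b=cv2.resize(s[150:200,383:433],(400,400),interpolation=cv2.INTER_CUBIC)
cv2.imwrite("pics/z1.png",np.hstack([a,b]))
E
```

```text
(no output)
```

View pics/z0.png

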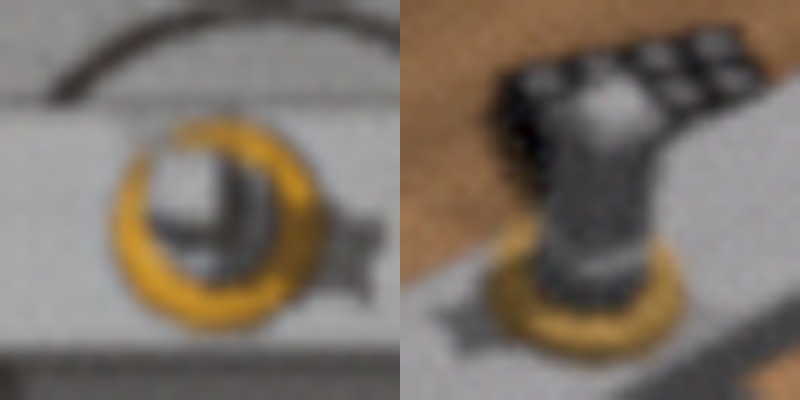

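View pics/z1.png

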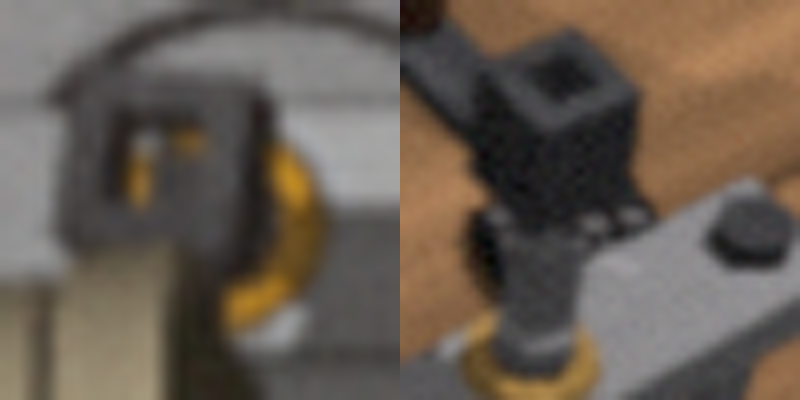

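```bash
python3 - <<'E'
from h import *
t=cam("top");s=cam("scene");T=robot.sense()["eef_pos"]
zh=T[2]-.0245+.04-.001
print(zh)
S=onz(t,243.7,236.0,.245);H=onz(t,241.9,233.9,zh);print("top S",S,"H",H,"move",(S-H)[:2])
S2=onz(s,401.4,179.0,.245);H2=onz(s,402.7,160.2,zh);print("scene S",S2,"H",H2,"move",(S2-H2)[:2])
print(tri(t,(243.7,236.0),s,(401.4,179.)),tri(t,(241.9,233.9),s,(402.7,160.2)))
w=cam("wrist");im=w["image"][:,:,::-1];cv2.imwrite("pics/w16c.png",cv2.resize(im[340:430,260:380],(800,600),interpolation=cv2.INTER_CUBIC))
E
```

```text
0.2961099344515685
top S [0.57077664 0.14713815 0.245     ] H [0.56783966 0.1448837  0.29610993] move [0.00293698 0.00225445]
scene S [0.57495377 0.14795684 0.245     ] H [0.56724244 0.15044822 0.29610993] move [ 0.00771133 -0.00249138]
(array([0.57215028, 0.14878788, 0.24204556]), np.float64(0.0030223575979698453)) (array([0.56861876, 0.14618116, 0.29890328]), np.float64(0.00408950126614139))
```

View pics/w16c.png

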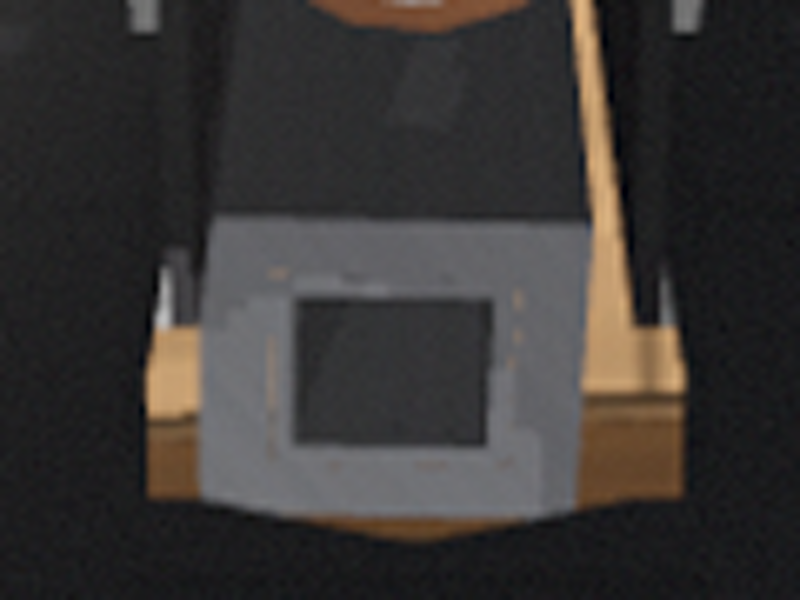

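Combining the views, the hub needs about (+2,+2) mm and +1° of yaw. I'll apply that, then descend in small steps while watching the force.

```bash
python3 -m inch '[[0.04,0.02,0,0,0,0.08],[0.04,0.02,0,0,0,0.07],[0,0,-0.1,0,0,0],[0,0,-0.12,0,0,0],[0,0,-0.12,0,0,0],[0,0,0,0,0,0],[0,0,0,0,0,0]]'
python3 - <<'E'
from h import *
s=robot.sense();print(s["eef_pos"],s["wrist_force"],s["ft_torque"])
c=cam("scene");im=c["image"][:,:,::-1];cv2.imwrite(f"pics/s17.png",im)
t=cam("top");im2=t["image"][:,:,::-1];cv2.imwrite("pics/t17.png",im2)
cv2.imwrite("pics/z2.png",np.hstack([cv2.resize(im2[222:252,230:260],(400,400),interpolation=cv2.INTER_CUBIC),cv2.resize(im[150:200,383:433],(400,400),interpolation=cv2.INTER_CUBIC)]))
E
```

```text
clock: 22.3
eef_pos: [0.5011, 0.1556, 0.2729]
tcp_rot: [[0.045, 0.99, 0.136], [0.999, -0.045, -0.006], [0.0, 0.136, -0.991]]
wrist_force: [0.1, 0.6, -4.2]
gripper_width: 0.0231
[0.50108288 0.15564144 0.27286403] [ 0.0694998   0.55121453 -4.22726328] [ 0.02346441  0.37001294 -0.01737465]
```

View pics/z2.png

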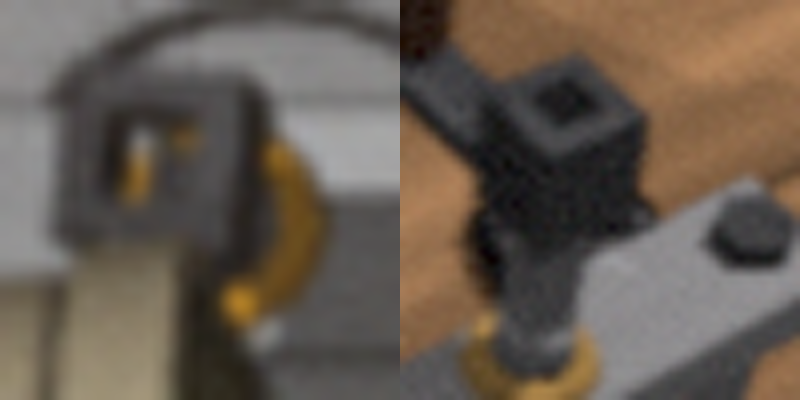

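The view through the hole in the top picture shows the square's edges at crop (150,150), against about (147,152) expected with parallax. That's aligned to about 1 mm, so I'll descend.

```bash
python3 -m inch '[[0,0,-0.08,0,0,0],[0,0,-0.08,0,0,0],[0,0,0,0,0,0]]'; python3 -m inch '[[0,0,-0.08,0,0,0],[0,0,-0.08,0,0,0],[0,0,0,0,0,0]]'
```

```text
clock: 22.7
eef_pos: [0.5009, 0.1556, 0.2685]
tcp_rot: [[0.045, 0.99, 0.136], [0.999, -0.045, -0.006], [0.0, 0.136, -0.991]]
wrist_force: [0.0, -0.3, -4.5]
gripper_width: 0.0234
clock: 23.0
eef_pos: [0.501, 0.1556, 0.2646]
tcp_rot: [[0.045, 0.99, 0.136], [0.999, -0.045, -0.006], [0.0, 0.136, -0.991]]
wrist_force: [0.7, 0.1, -3.9]
gripper_width: 0.0227
```

```bash
python3 -m inch '[[0,0,-0.08,0,0,0],[0,0,-0.08,0,0,0],[0,0,0,0,0,0]]'; python3 -m inch '[[0,0,-0.08,0,0,0],[0,0,-0.08,0,0,0],[0,0,0,0,0,0]]'
python3 - <<'E'
from h import *
s=robot.sense();print(s["eef_pos"],s["wrist_force"],s["ft_torque"])
c=cam("scene");im=c["image"][:,:,::-1];cv2.imwrite(f"pics/s18.png",im)
t=cam("top");im2=t["image"][:,:,::-1];cv2.imwrite("pics/t18.png",im2)
cv2.imwrite("pics/z3.png",np.hstack([cv2.resize(im2[222:252,230:260],(400,400),interpolation=cv2.INTER_CUBIC),cv2.resize(im[150:200,383:433],(400,400),interpolation=cv2.INTER_CUBIC)]))
E
```

```text
clock: 23.3
eef_pos: [0.5011, 0.1556, 0.2606]
tcp_rot: [[0.045, 0.99, 0.136], [0.999, -0.045, -0.006], [0.0, 0.136, -0.991]]
wrist_force: [0.9, 0.3, -4.3]
gripper_width: 0.0229
clock: 23.6
eef_pos: [0.501, 0.1556, 0.2566]
tcp_rot: [[0.045, 0.99, 0.136], [0.999, -0.045, -0.006], [0.0, 0.136, -0.991]]
wrist_force: [0.1, 0.5, -4.7]
gripper_width: 0.0225
[0.50104146 0.15563955 0.25662813] [ 0.10990226  0.51268977 -4.66627965] [-0.02930029  0.23827071 -0.0103536 ]
```

View pics/z3.png

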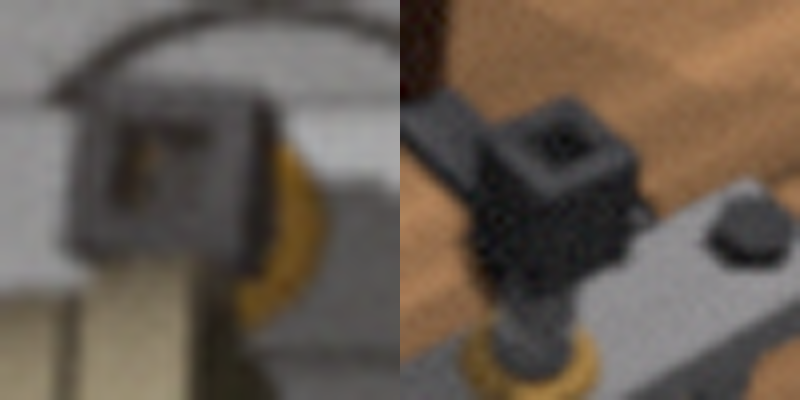

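It is over the square with no reaction. Continuing.

```bash
for i in 1; do python3 -m inch '[[0,0,-0.1,0,0,0],[0,0,-0.1,0,0,0],[0,0,0,0,0,0]]'; python3 -m inch '[[0,0,-0.1,0,0,0],[0,0,-0.1,0,0,0],[0,0,0,0,0,0]]';python3 -m inch '[[0,0,-0.1,0,0,0],[0,0,0,0,0,0]]'; done
```

```text
clock: 24.0
eef_pos: [0.501, 0.1556, 0.2515]
tcp_rot: [[0.045, 0.99, 0.136], [0.999, -0.045, -0.006], [0.0, 0.136, -0.991]]
wrist_force: [1.7, -0.3, -4.6]
gripper_width: 0.0231
clock: 24.3
eef_pos: [0.501, 0.1556, 0.2465]
tcp_rot: [[0.045, 0.99, 0.136], [0.999, -0.045, -0.006], [0.0, 0.136, -0.991]]
wrist_force: [1.7, 0.6, -4.8]
gripper_width: 0.0226
clock: 24.5
eef_pos: [0.5011, 0.1556, 0.2442]
tcp_rot: [[0.045, 0.99, 0.136], [0.999, -0.045, -0.006], [0.0, 0.136, -0.991]]
wrist_force: [0.9, 0.6, -5.0]
gripper_width: 0.0227
```

```bash
python3 -m inch '[[0,0,-0.1,0,0,0],[0,0,-0.08,0,0,0],[0,0,0,0,0,0]]'; python3 -m inch '[[0,0,-0.08,0,0,0],[0,0,0,0,0,0]]';python3 -m inch '[[0,0,-0.06,0,0,0],[0,0,0,0,0,0]]';python3 -m inch '[[0,0,-0.06,0,0,0],[0,0,0,0,0,0]]'
```

```text
clock: 24.8
eef_pos: [0.5009, 0.1557, 0.2398]
tcp_rot: [[0.045, 0.99, 0.136], [0.999, -0.045, -0.006], [0.0, 0.136, -0.991]]
wrist_force: [-1.0, 0.2, -3.1]
gripper_width: 0.023
clock: 25.0
eef_pos: [0.5008, 0.1558, 0.238]
tcp_rot: [[0.045, 0.99, 0.136], [0.999, -0.045, -0.006], [0.0, 0.136, -0.991]]
wrist_force: [-3.1, -0.0, 0.3]
gripper_width: 0.0227
clock: 25.2
eef_pos: [0.5005, 0.156, 0.237]
tcp_rot: [[0.045, 0.99, 0.136], [0.999, -0.045, -0.005], [0.001, 0.136, -0.991]]
wrist_force: [-8.0, 1.0, 3.8]
gripper_width: 0.023
clock: 25.4
eef_pos: [0.5002, 0.1561, 0.236]
tcp_rot: [[0.045, 0.99, 0.136], [0.999, -0.045, -0.005], [0.001, 0.136, -0.991]]
wrist_force: [-11.7, 2.1, 10.7]
gripper_width: 0.0231
```

Contact has started. I'll stop and look.

```bash
python3 - <<'E'
from h import *
s=robot.sense();print(s["eef_pos"],s["wrist_force"],s["ft_torque"])
c=cam("scene");im=c["image"][:,:,::-1];cv2.imwrite(f"pics/s19.png",im)
t=cam("top");im2=t["image"][:,:,::-1];cv2.imwrite("pics/t19.png",im2)
cv2.imwrite("pics/z4.png",np.hstack([cv2.resize(im2[222:252,230:260],(400,400),interpolation=cv2.INTER_CUBIC),cv2.resize(im[150:200,383:433],(400,400),interpolation=cv2.INTER_CUBIC)]))
# predicted hub at shoulder .209: top at .249
print(proj(c,[[.5745,.148,.209],[.5745,.148,.249],[.5745,.148,.193]]))
w=cam("wrist");im=w["image"][:,:,::-1];cv2.imwrite("pics/w19.png",im)
E
```

```text
[0.50017313 0.15612113 0.23603146] [-11.74551133   2.09602483  10.7208474 ] [ 0.27026225  1.92033992 -0.00320548]
[[399.50787964 189.84925862]
 [401.49104586 177.62978123]
 [398.74023623 194.56746006]]
```

View pics/z4.png

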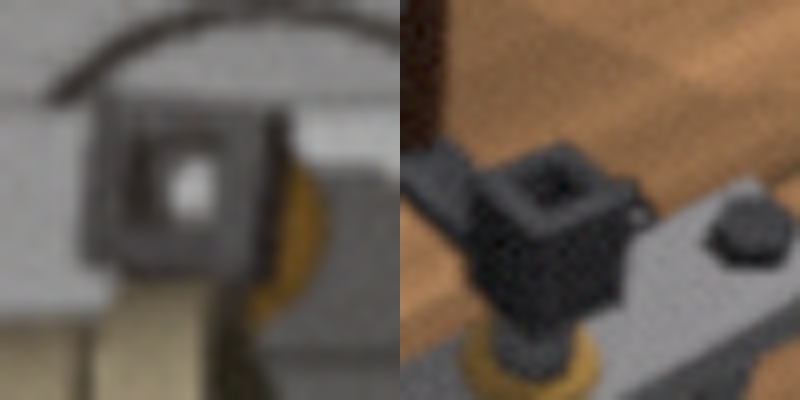

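View pics/w19.png

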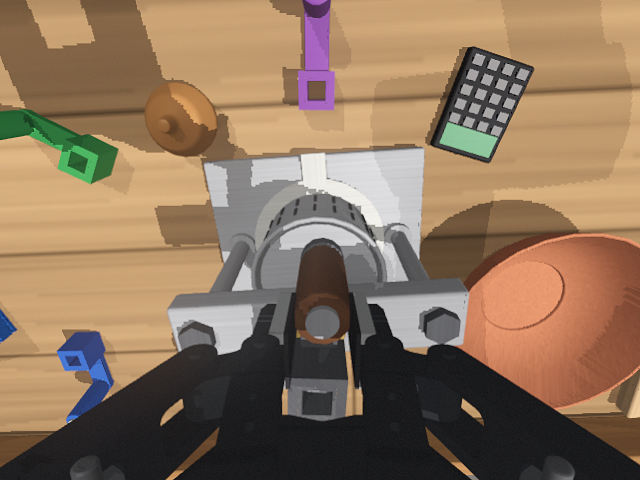

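The scene view puts the hub top about 10 mm above seated, with the crank tilted about 4-5° outer end up. I over-levelled it, so it's binding on the square. I'll tilt back about 4° while easing the handle up.

```bash
python3 -m inch '[[0,0,0.1,0,0.1,0],[0,0,0.05,0,0.2,0],[0,0,0.03,0,0.2,0],[0,0,0.02,0,0.08,0],[0,0,0,0,0,0],[0,0,0,0,0,0]]'
python3 - <<'E'
from h import *
s=robot.sense();print(s["eef_pos"],s["wrist_force"],s["ft_torque"])
c=cam("scene");im=c["image"][:,:,::-1];cv2.imwrite(f"pics/s20.png",im)
cv2.imwrite("pics/z5.png",cv2.resize(im[140:200,370:450],(800,600),interpolation=cv2.INTER_CUBIC))
E
```

```text
clock: 26.15
eef_pos: [0.5014, 0.1556, 0.2397]
tcp_rot: [[0.045, 0.997, 0.068], [0.999, -0.045, -0.006], [-0.003, 0.068, -0.998]]
wrist_force: [2.7, -0.1, -6.0]
gripper_width: 0.0227
[0.50135829 0.15556908 0.23968252] [ 2.66563904 -0.09984244 -6.04340917] [ 0.00754513 -0.27029502 -0.04661102]
```

View pics/z5.png

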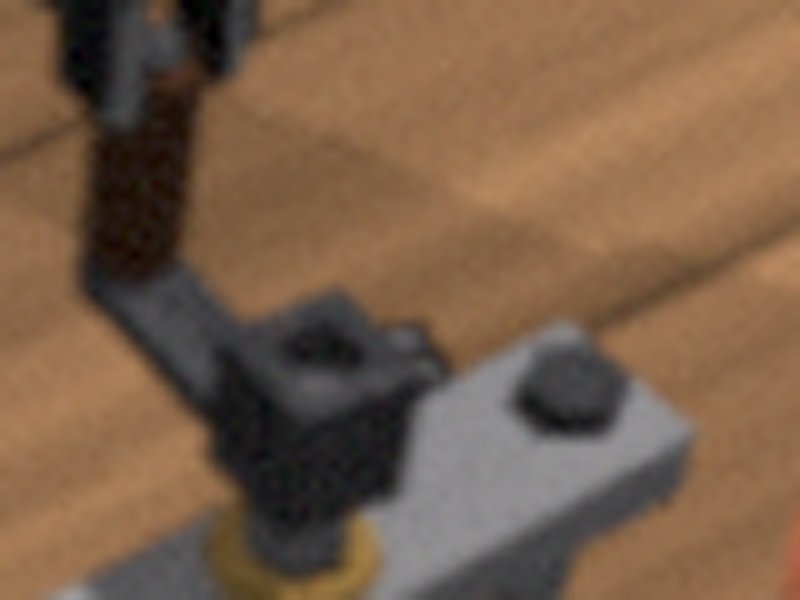

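Freed up. Descending again in small steps.

```bash
python3 -m inch '[[0,0,-0.08,0,0,0],[0,0,0,0,0,0]]'; python3 -m inch '[[0,0,-0.08,0,0,0],[0,0,0,0,0,0]]';python3 -m inch '[[0,0,-0.08,0,0,0],[0,0,0,0,0,0]]'
python3 - <<'E'
from h import *
s=robot.sense();print(s["eef_pos"],s["wrist_force"],s["ft_torque"])
c=cam("scene");im=c["image"][:,:,::-1];cv2.imwrite(f"pics/s21.png",im)
cv2.imwrite("pics/z6.png",cv2.resize(im[140:200,370:450],(800,600),interpolation=cv2.INTER_CUBIC))
E
```

```text
clock: 26.4
eef_pos: [0.5009, 0.1557, 0.2378]
tcp_rot: [[0.045, 0.997, 0.067], [0.999, -0.045, -0.006], [-0.003, 0.067, -0.998]]
wrist_force: [1.4, 0.0, -4.5]
gripper_width: 0.023
clock: 26.6
eef_pos: [0.501, 0.1557, 0.2357]
tcp_rot: [[0.045, 0.997, 0.067], [0.999, -0.045, -0.006], [-0.003, 0.067, -0.998]]
wrist_force: [1.0, -0.3, -5.0]
gripper_width: 0.0229
clock: 26.8
eef_pos: [0.501, 0.1557, 0.2337]
tcp_rot: [[0.045, 0.997, 0.067], [0.999, -0.045, -0.006], [-0.003, 0.067, -0.998]]
wrist_force: [1.6, -0.3, -4.2]
gripper_width: 0.0229
[0.50101372 0.15566274 0.23368733] [ 1.57545075 -0.34678548 -4.16120518] [ 0.03359831 -0.06934044  0.01252489]
```

View pics/z6.png

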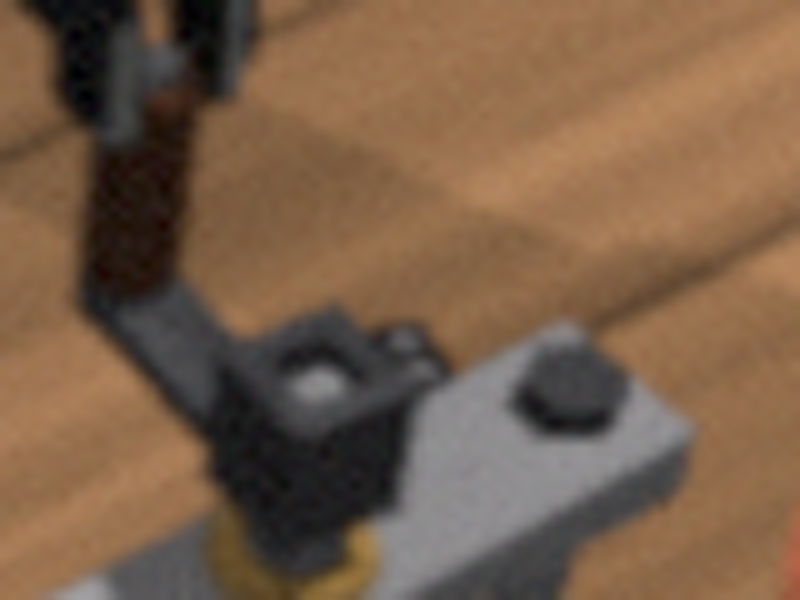

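It slides freely, and the square top now shows in the hole at crop (318,382). Continuing.

```bash
python3 -m inch '[[0,0,-0.08,0,0,0],[0,0,0,0,0,0]]'; python3 -m inch '[[0,0,-0.08,0,0,0],[0,0,0,0,0,0]]';python3 -m inch '[[0,0,-0.06,0,0,0],[0,0,0,0,0,0]]'
```

```text
clock: 27.05
eef_pos: [0.501, 0.1557, 0.2316]
tcp_rot: [[0.045, 0.997, 0.067], [0.999, -0.045, -0.006], [-0.003, 0.067, -0.998]]
wrist_force: [1.8, -0.4, -4.4]
gripper_width: 0.0231
clock: 27.25
eef_pos: [0.5008, 0.1557, 0.2301]
tcp_rot: [[0.045, 0.997, 0.067], [0.999, -0.045, -0.006], [-0.003, 0.067, -0.998]]
wrist_force: [-1.9, -1.1, 0.8]
gripper_width: 0.0227
clock: 27.45
eef_pos: [0.5005, 0.1559, 0.229]
tcp_rot: [[0.045, 0.997, 0.066], [0.999, -0.045, -0.006], [-0.003, 0.067, -0.998]]
wrist_force: [-6.8, 0.1, 4.8]
gripper_width: 0.023
```

```bash
python3 - <<'E'
from h import *
s=robot.sense();print(s["eef_pos"],s["wrist_force"],s["ft_torque"])
c=cam("scene");im=c["image"][:,:,::-1];cv2.imwrite(f"pics/s22.png",im)
t=cam("top");im2=t["image"][:,:,::-1]
cv2.imwrite("pics/z7.png",np.hstack([cv2.resize(im2[222:252,230:260],(400,400),interpolation=cv2.INTER_CUBIC),cv2.resize(im[150:200,375:425],(400,400),interpolation=cv2.INTER_CUBIC)]))
w=cam("wrist");im=w["image"][:,:,::-1];cv2.imwrite("pics/w22.png",im)
cv2.imwrite("pics/w22c.png",cv2.resize(im[330:430,250:390],(800,571),interpolation=cv2.INTER_CUBIC))
E
```

```text
[0.50046542 0.1558829  0.22900068] [-6.76466477  0.12242493  4.76834989] [ 0.06100289  1.20641805 -0.08551507]
```

View pics/z7.png

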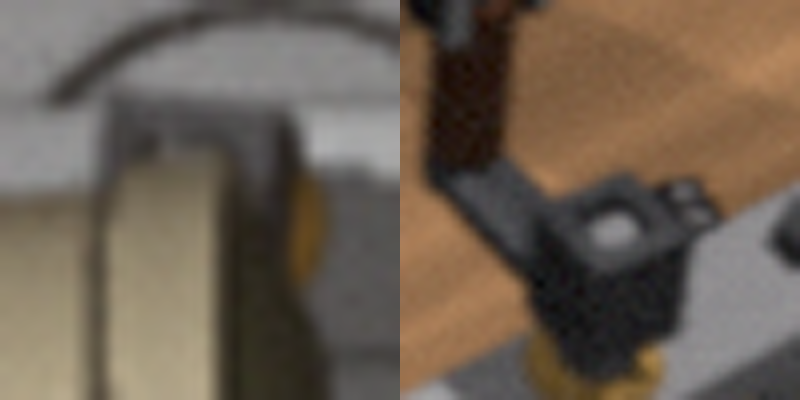

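View pics/w22c.png

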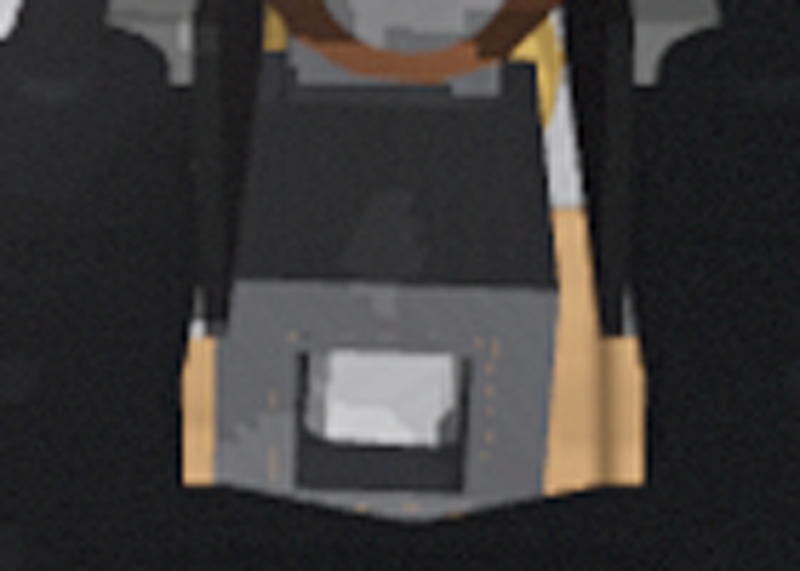

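The hub is seated: its top centre in scene is (401.5,177.5) against (401.6,177.8) predicted when fully down. I'll let go so it settles, straighten the tool and check.

```bash
python3 -m inch '[[0,0,0,0,0,0],[0,0,0,0,0,0],[0,0,0.1,0,0.1,0],[-0.03,0,0.1,0,0.2,0],[-0.02,0,0.08,0,0.2,0],[0,0,0,0,0.07,0],[0,0,0,0,0,0],[0,0,0,0,0,0]]' 60
python3 - <<'E'
from h import *
s=robot.sense();print(s["eef_pos"],s["tcp_rot"],s["wrist_force"],s["ft_torque"])
c=cam("scene");im=c["image"][:,:,::-1];cv2.imwrite(f"pics/s23.png",im)
a=cv2.resize(im[150:200,375:425],(400,400),interpolation=cv2.INTER_CUBIC)
w=cam("wrist");im=w["image"][:,:,::-1];cv2.imwrite("pics/w23.png",im)
cv2.imwrite("pics/z8.png",np.hstack([a,cv2.resize(im[230:430,220:420],(400,400),interpolation=cv2.INTER_CUBIC)]))
E
```

```text
clock: 28.4
eef_pos: [0.4998, 0.1556, 0.2353]
tcp_rot: [[0.045, 0.999, -0.001], [0.999, -0.045, -0.006], [-0.006, -0.001, -1.0]]
wrist_force: [-0.5, 0.1, 0.3]
gripper_width: 0.0513
[0.49984847 0.15564041 0.23530379] [[ 4.49732822e-02  9.98987692e-01 -9.97836315e-04]
 [ 9.98970224e-01 -4.49784414e-02 -5.95244562e-03]
 [-5.99130103e-03 -7.29107750e-04 -9.99981786e-01]] [-0.45805556  0.06349516  0.27697091] [0.05248402 0.04732063 0.01186358]
```

View pics/z8.png

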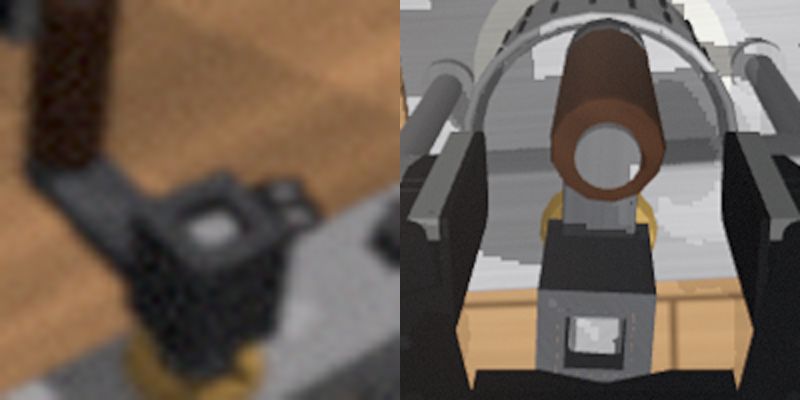

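```bash
python3 - <<'E'
from h import *
w=cam("wrist")
H=onz(w,323.5,307.5,.2845);S=onz(w,220+196/2,230+335/2,.245);print(H,S,np.linalg.norm((H-S)[:2]),np.degrees(np.arctan2(*(H-S)[1::-1])))
E
```

```text
[0.4928977  0.15660921 0.2845    ] [0.57076065 0.14995702 0.245     ] 0.07814660223966964 175.11681500043858
```

The crank is let go, seated and upright, with the square top visible inside the hole. I'll work out rows for a 75 mm circle starting at heading 176° while re-gripping the handle.

```bash
python3 -m inch '[[-0.1,0,0,0,0,0],[0,0,0,0,0,0],[0,0,0,0,0,0],[0,0,0,0,0,0],[0,0,0,0,0,0]]' 0
python3 - <<'E'
from h import *
s=robot.sense();print(s["eef_pos"],s["wrist_force"],s["gripper_width"],s["ft_torque"])
r=.075/.025
def P(t): return r*np.array([np.cos(np.radians(t)),np.sin(np.radians(t))])
a=176
for b in [181]+list(range(191,191+360,10)):
    d=P(b)-P(a);print(b,"[%.2f,%.2f]"%tuple(d),end=" ");a=b
E
```

```text
clock: 29.05
eef_pos: [0.4972, 0.1558, 0.2357]
tcp_rot: [[0.045, 0.999, -0.001], [0.999, -0.045, -0.006], [-0.006, -0.001, -1.0]]
wrist_force: [-4.7, 0.4, 5.4]
gripper_width: 0.0212
[0.49715201 0.15576776 0.23573092] [-4.65608645  0.44736963  5.41649673] 0.02123505433628488 [ 0.08296852  0.67872375 -0.04601541]
181 [-0.01,-0.26] 191 [0.05,-0.52] 201 [0.14,-0.50] 211 [0.23,-0.47] 221 [0.31,-0.42] 231 [0.38,-0.36] 241 [0.43,-0.29] 251 [0.48,-0.21] 261 [0.51,-0.13] 271 [0.52,-0.04] 281 [0.52,0.05] 291 [0.50,0.14] 301 [0.47,0.23] 311 [0.42,0.31] 321 [0.36,0.38] 331 [0.29,0.43] 341 [0.21,0.48] 351 [0.13,0.51] 361 [0.04,0.52] 371 [-0.05,0.52] 381 [-0.14,0.50] 391 [-0.23,0.47] 401 [-0.31,0.42] 411 [-0.38,0.36] 421 [-0.43,0.29] 431 [-0.48,0.21] 441 [-0.51,0.13] 451 [-0.52,0.04] 461 [-0.52,-0.05] 471 [-0.50,-0.14] 481 [-0.47,-0.23] 491 [-0.42,-0.31] 501 [-0.36,-0.38] 511 [-0.29,-0.43] 521 [-0.21,-0.48] 531 [-0.13,-0.51] 541 [-0.04,-0.52]
```

```bash
cat > st.py <<'E'
from h import *
import sys
th=float(sys.argv[1]);s=robot.sense();F=s["wrist_force"];t=np.radians(th)
er=np.array([np.cos(t),np.sin(t)]);et=np.array([-er[1],er[0]])
C=np.array([.4972,.1558])-.075*np.array([np.cos(np.radians(176)),np.sin(np.radians(176))])
p=s["eef_pos"][:2]-C
print("T %.2f Frad %.1f Ftan %.1f Fz %.1f r %.1fmm ang %.1f z %.4f w %.4f"%(s["clock"],F[:2]@er,F[:2]@et,F[2],1e3*np.hypot(*p),np.degrees(np.arctan2(p[1],p[0]))%360,s["eef_pos"][2],s["gripper_width"]))
E
python3 -m inch '[[0,-0.26,0.01,0,0,0],[0.05,-0.52,0.01,0,0,0],[0.14,-0.50,0.01,0,0,0],[0.23,-0.47,0.01,0,0,0]]'; python3 st.py 211
```

```text
clock: 29.45
eef_pos: [0.5076, 0.1119, 0.2373]
tcp_rot: [[0.045, 0.999, -0.001], [0.999, -0.045, -0.005], [-0.005, -0.001, -1.0]]
wrist_force: [-5.4, 2.7, 8.0]
gripper_width: 0.021
T 29.45 Frad 3.2 Ftan -5.1 Fz 8.0 r 75.1mm ang 210.9 z 0.2373 w 0.0210
```

Winding works: tangential reaction 5 N, radial 3 N. Continuing.

```bash
python3 -m inch '[[0.31,-0.42,0.02,0,0,0],[0.38,-0.36,0.02,0,0,0],[0.43,-0.29,0.02,0,0,0],[0.48,-0.21,0.02,0,0,0],[0.51,-0.13,0.02,0,0,0],[0.52,-0.04,0.01,0,0,0],[0.52,0.05,0.01,0,0,0]]'; python3 st.py 281
```

```text
clock: 30.15
eef_pos: [0.5871, 0.0749, 0.2401]
tcp_rot: [[0.046, 0.999, -0.001], [0.999, -0.046, -0.009], [-0.009, -0.0, -1.0]]
wrist_force: [-3.3, -4.6, 6.1]
gripper_width: 0.0209
T 30.15 Frad 3.9 Ftan -4.2 Fz 6.1 r 77.2mm ang 281.3 z 0.2401 w 0.0209
```

```bash
python3 -m inch '[[0.50,0.14,0.01,0,0,0],[0.47,0.23,0.01,0,0,0],[0.42,0.31,0.01,0,0,0],[0.36,0.38,0.01,0,0,0],[0.29,0.43,0.01,0,0,0],[0.21,0.48,0.01,0,0,0],[0.13,0.51,0.01,0,0,0],[0.04,0.52,0.01,0,0,0]]'; python3 st.py 361
```

```text
clock: 30.95
eef_pos: [0.6498, 0.15, 0.2428]
tcp_rot: [[0.047, 0.999, 0.006], [0.999, -0.047, -0.009], [-0.008, 0.007, -1.0]]
wrist_force: [6.0, -5.2, 6.5]
gripper_width: 0.0211
T 30.95 Frad 5.9 Ftan -5.3 Fz 6.5 r 77.7mm ang 359.6 z 0.2428 w 0.0211
```

```bash
python3 -m inch '[[-0.05,0.52,0.01,0,0,0],[-0.14,0.50,0.01,0,0,0],[-0.23,0.47,0.01,0,0,0],[-0.31,0.42,0.01,0,0,0],[-0.38,0.36,0.01,0,0,0],[-0.43,0.29,0.01,0,0,0],[-0.48,0.21,0.01,0,0,0],[-0.51,0.13,0.01,0,0,0],[-0.52,0.04,0.01,0,0,0]]'; python3 st.py 451;  python3 -m inch '[[-0.52,-0.05,0.01,0,0,0],[-0.50,-0.14,0.01,0,0,0],[-0.47,-0.23,0.01,0,0,0],[-0.42,-0.31,0.01,0,0,0],[-0.36,-0.38,0.01,0,0,0],[-0.29,-0.43,0.01,0,0,0],[-0.21,-0.48,0.01,0,0,0],[-0.13,-0.51,0.01,0,0,0],[-0.04,-0.52,0.01,0,0,0]]'; python3 st.py 541
```

```text
clock: 31.85
eef_pos: [0.5722, 0.2256, 0.2449]
tcp_rot: [[0.045, 0.999, 0.005], [0.999, -0.045, -0.005], [-0.005, 0.005, -1.0]]
wrist_force: [5.0, -0.2, 5.3]
gripper_width: 0.0211
T 31.85 Frad -0.3 Ftan -5.0 Fz 5.3 r 75.0mm ang 89.9 z 0.2449 w 0.0211
clock: 32.75
eef_pos: [0.4977, 0.1495, 0.2469]
tcp_rot: [[0.044, 0.999, 0.002], [0.999, -0.044, -0.004], [-0.004, 0.002, -1.0]]
wrist_force: [-0.7, 5.5, 6.2]
gripper_width: 0.0214
T 32.75 Frad 0.6 Ftan -5.5 Fz 6.2 r 74.3mm ang 180.8 z 0.2469 w 0.0214
```

One turn is done smoothly. Another 150°, still short of the earliest possible stop at 716°, then a look.

```bash
python3 -m inch '[[0.05,-0.52,0.01,0,0,0],[0.14,-0.50,0.01,0,0,0],[0.23,-0.47,0.01,0,0,0],[0.31,-0.42,0.01,0,0,0],[0.38,-0.36,0.01,0,0,0],[0.43,-0.29,0.01,0,0,0],[0.48,-0.21,0.01,0,0,0],[0.51,-0.13,0.01,0,0,0],[0.52,-0.04,0.01,0,0,0],[0.52,0.05,0.01,0,0,0],[0.50,0.14,0.01,0,0,0]]'; python3 st.py 651; python3 -m inch '[[0.47,0.23,0.01,0,0,0],[0.42,0.31,0.01,0,0,0],[0.36,0.38,0.01,0,0,0],[0.29,0.43,0.01,0,0,0]]'; python3 st.py 691
python3 - <<'E'
from h import *
c=cam("scene");im=c["image"][:,:,::-1];cv2.imwrite(f"pics/s30.png",im)
b=cv2.imread("pics/scene0.png")
cv2.imwrite("pics/z9.png",np.hstack([cv2.resize(b[165:255,350:440],(400,400),interpolation=cv2.INTER_CUBIC),cv2.resize(im[165:255,350:440],(400,400),interpolation=cv2.INTER_CUBIC)]))
E
```

```text
clock: 33.85
eef_pos: [0.6001, 0.0782, 0.2502]
tcp_rot: [[0.047, 0.999, 0.001], [0.999, -0.047, -0.009], [-0.009, 0.002, -1.0]]
wrist_force: [-2.6, -6.2, 9.9]
gripper_width: 0.0208
T 33.85 Frad 4.9 Ftan -4.7 Fz 9.9 r 77.6mm ang 291.2 z 0.2502 w 0.0208
clock: 34.25
eef_pos: [0.6398, 0.1115, 0.2514]
tcp_rot: [[0.048, 0.999, 0.005], [0.999, -0.048, -0.01], [-0.01, 0.006, -1.0]]
wrist_force: [3.5, -8.5, 9.1]
gripper_width: 0.0208
T 34.25 Frad 7.2 Ftan -5.8 Fz 9.1 r 78.3mm ang 330.1 z 0.2514 w 0.0208
```

View pics/z9.png

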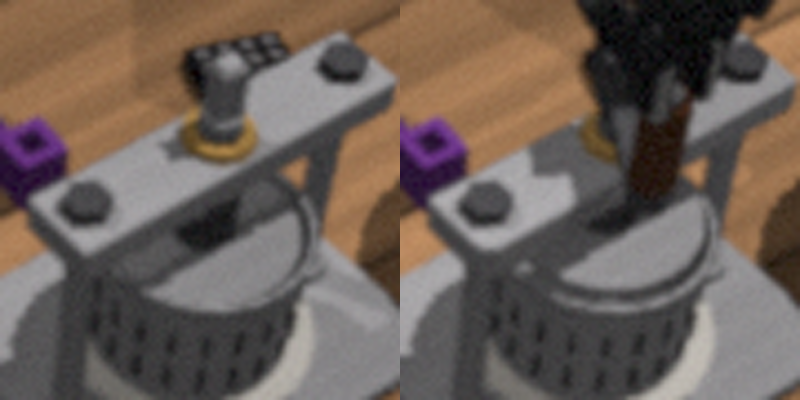

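The plate is now about at the rim. From here I'll make guarded small steps of about 1.5 mm, reading the force after each and stopping if it rises.

```bash
cat > gd.py <<'E'
# guard: fails (stops the chain) when tangential reaction exceeds 7.5 N; angle from measured pos
import sys
from bench import robot
import numpy as np
s=robot.sense();F=s["wrist_force"];C=np.array([.5735,.1500]);p=s["eef_pos"][:2]-C
er=p/np.hypot(*p);et=np.array([-er[1],er[0]])
ft=F[:2]@et
print("T%.2f a%.1f r%.1f Fr%.1f Ft%.1f Fz%.1f"%(s["clock"],np.degrees(np.arctan2(p[1],p[0]))%360,1e3*np.hypot(*p),F[:2]@er,ft,F[2]))
sys.exit(1 if ft<-7.5 else 0)
E
python3 - <<'E'
import numpy as np
for a in range(334,334+260,6):
    t=np.radians(a);print(a,"[%.3f,%.3f]"%(-.06*np.sin(t),.06*np.cos(t)),end=" ")
E
python3 -m inch '[[0.03,-0.02,0.02,0,0,0],[0,0,0.01,0,0,0]]' >o; python3 gd.py; python3 -m inch '[[0.026,0.054,0,0,0,0]]' >o; python3 gd.py
```

```text
334 [0.026,0.054] 340 [0.021,0.056] 346 [0.015,0.058] 352 [0.008,0.059] 358 [0.002,0.060] 364 [-0.004,0.060] 370 [-0.010,0.059] 376 [-0.017,0.058] 382 [-0.022,0.056] 388 [-0.028,0.053] 394 [-0.034,0.050] 400 [-0.039,0.046] 406 [-0.043,0.042] 412 [-0.047,0.037] 418 [-0.051,0.032] 424 [-0.054,0.026] 430 [-0.056,0.021] 436 [-0.058,0.015] 442 [-0.059,0.008] 448 [-0.060,0.002] 454 [-0.060,-0.004] 460 [-0.059,-0.010] 466 [-0.058,-0.017] 472 [-0.056,-0.022] 478 [-0.053,-0.028] 484 [-0.050,-0.034] 490 [-0.046,-0.039] 496 [-0.042,-0.043] 502 [-0.037,-0.047] 508 [-0.032,-0.051] 514 [-0.026,-0.054] 520 [-0.021,-0.056] 526 [-0.015,-0.058] 532 [-0.008,-0.059] 538 [-0.002,-0.060] 544 [0.004,-0.060] 550 [0.010,-0.059] 556 [0.017,-0.058] 562 [0.022,-0.056] 568 [0.028,-0.053] 574 [0.034,-0.050] 580 [0.039,-0.046] 586 [0.043,-0.042] 592 [0.047,-0.037] T34.50 a330.4 r76.6 Fr5.7 Ft-1.8 Fz6.5
T34.60 a331.1 r76.6 Fr6.3 Ft-4.0 Fz6.7
```

Stiffness is low, about 1.5-2 N per mm, so 3 mm guarded steps are safe.

```bash
python3 -m inch '[[0.05,0.11,0,0,0,0]]'>o && python3 gd.py && python3 -m inch '[[0.05,0.11,0,0,0,0]]'>o && python3 gd.py && python3 -m inch '[[0.04,0.11,0.01,0,0,0]]'>o && python3 gd.py && python3 -m inch '[[0.04,0.11,0,0,0,0]]'>o && python3 gd.py && python3 -m inch '[[0.04,0.11,0,0,0,0]]'>o && python3 gd.py && python3 -m inch '[[0.03,0.12,0.01,0,0,0]]'>o && python3 gd.py && python3 -m inch '[[0.03,0.12,0,0,0,0]]'>o && python3 gd.py && python3 -m inch '[[0.02,0.12,0,0,0,0]]'>o && python3 gd.py && python3 -m inch '[[0.02,0.12,0.01,0,0,0]]'>o && python3 gd.py && python3 -m inch '[[0.01,0.12,0,0,0,0]]'>o && python3 gd.py
```

```text
T34.70 a333.1 r76.6 Fr6.0 Ft-5.2 Fz7.6
T34.80 a335.5 r76.6 Fr5.9 Ft-4.4 Fz6.9
T34.90 a337.7 r76.5 Fr6.8 Ft-4.2 Fz6.9
T35.00 a339.9 r76.5 Fr6.1 Ft-5.5 Fz6.6
T35.10 a342.2 r76.5 Fr5.7 Ft-3.2 Fz7.2
T35.20 a344.5 r76.4 Fr7.8 Ft-4.1 Fz6.8
T35.30 a346.9 r76.4 Fr6.7 Ft-4.9 Fz6.2
T35.40 a349.2 r76.4 Fr7.3 Ft-4.6 Fz6.8
T35.50 a351.5 r76.4 Fr6.6 Ft-3.7 Fz5.8
T35.60 a353.8 r76.3 Fr7.2 Ft-4.3 Fz6.6
```

```bash
python3 -m inch '[[0.02,0.12,0,0,0,0]]'>o && python3 gd.py && python3 -m inch '[[0.01,0.12,0.01,0,0,0]]'>o && python3 gd.py && python3 -m inch '[[0,0.12,0,0,0,0]]'>o && python3 gd.py && python3 -m inch '[[0,0.12,0.01,0,0,0]]'>o && python3 gd.py && python3 -m inch '[[-0.01,0.12,0,0,0,0]]'>o && python3 gd.py && python3 -m inch '[[-0.01,0.12,0,0,0,0]]'>o && python3 gd.py && python3 -m inch '[[-0.02,0.12,0.01,0,0,0]]'>o && python3 gd.py && python3 -m inch '[[-0.02,0.12,0,0,0,0]]'>o && python3 gd.py && python3 -m inch '[[-0.03,0.12,0,0,0,0]]'>o && python3 gd.py && python3 -m inch '[[-0.03,0.12,0.01,0,0,0]]'>o && python3 gd.py && python3 -m inch '[[-0.04,0.11,0,0,0,0]]'>o && python3 gd.py && python3 -m inch '[[-0.04,0.11,0,0,0,0]]'>o && python3 gd.py && python3 -m inch '[[-0.05,0.11,0.01,0,0,0]]'>o && python3 gd.py && python3 -m inch '[[-0.05,0.11,0,0,0,0]]'>o && python3 gd.py && python3 -m inch '[[-0.06,0.11,0,0,0,0]]'>o && python3 gd.py && python3 -m inch '[[-0.06,0.10,0.01,0,0,0]]'>o && python3 gd.py
```

```text
T35.70 a356.1 r76.4 Fr5.5 Ft-4.7 Fz6.5
T35.80 a358.4 r76.4 Fr5.4 Ft-4.1 Fz5.3
T35.90 a0.7 r76.4 Fr4.5 Ft-4.5 Fz6.4
T36.00 a3.0 r76.4 Fr4.8 Ft-5.4 Fz6.0
T36.10 a5.4 r76.4 Fr5.0 Ft-4.2 Fz5.7
T36.20 a7.7 r76.4 Fr4.8 Ft-4.6 Fz5.8
T36.30 a10.0 r76.4 Fr4.2 Ft-4.7 Fz5.3
T36.40 a12.3 r76.4 Fr4.3 Ft-4.5 Fz5.5
T36.50 a14.6 r76.4 Fr4.7 Ft-5.1 Fz5.3
T36.60 a17.0 r76.3 Fr2.2 Ft-4.4 Fz4.5
T36.70 a19.2 r76.3 Fr3.5 Ft-4.1 Fz7.1
T36.80 a21.4 r76.3 Fr2.2 Ft-3.7 Fz6.1
T36.90 a23.7 r76.2 Fr2.3 Ft-4.7 Fz4.9
T37.00 a26.0 r76.2 Fr1.8 Ft-3.8 Fz5.3
T37.10 a28.4 r76.2 Fr3.3 Ft-4.2 Fz6.2
T37.20 a30.6 r76.1 Fr2.9 Ft-4.2 Fz4.6
```

Continuing from 31°.

```bash
python3 -m inch '[[-0.06,0.10,0,0,0,0]]'>o && python3 gd.py && python3 -m inch '[[-0.07,0.10,0.01,0,0,0]]'>o && python3 gd.py && python3 -m inch '[[-0.07,0.10,0,0,0,0]]'>o && python3 gd.py && python3 -m inch '[[-0.07,0.09,0.01,0,0,0]]'>o && python3 gd.py && python3 -m inch '[[-0.08,0.09,0,0,0,0]]'>o && python3 gd.py && python3 -m inch '[[-0.08,0.09,0,0,0,0]]'>o && python3 gd.py && python3 -m inch '[[-0.08,0.09,0.01,0,0,0]]'>o && python3 gd.py && python3 -m inch '[[-0.09,0.08,0,0,0,0]]'>o && python3 gd.py && python3 -m inch '[[-0.09,0.08,0,0,0,0]]'>o && python3 gd.py && python3 -m inch '[[-0.09,0.07,0.01,0,0,0]]'>o && python3 gd.py && python3 -m inch '[[-0.10,0.07,0,0,0,0]]'>o && python3 gd.py && python3 -m inch '[[-0.10,0.07,0,0,0,0]]'>o && python3 gd.py && python3 -m inch '[[-0.10,0.06,0.01,0,0,0]]'>o && python3 gd.py && python3 -m inch '[[-0.10,0.06,0,0,0,0]]'>o && python3 gd.py && python3 -m inch '[[-0.11,0.05,0,0,0,0]]'>o && python3 gd.py && python3 -m inch '[[-0.11,0.05,0.01,0,0,0]]'>o && python3 gd.py
```

```text
T37.30 a32.8 r76.1 Fr1.9 Ft-4.1 Fz5.9
T37.40 a35.3 r76.1 Fr2.0 Ft-4.5 Fz5.3
T37.50 a37.9 r76.1 Fr2.2 Ft-3.6 Fz6.5
T37.60 a40.2 r76.0 Fr0.6 Ft-5.1 Fz3.8
T37.70 a42.6 r76.0 Fr1.6 Ft-5.3 Fz4.9
T37.80 a44.9 r76.1 Fr0.3 Ft-4.8 Fz6.3
T37.90 a47.3 r76.1 Fr-1.9 Ft-4.2 Fz4.1
T38.00 a49.7 r76.1 Fr-1.4 Ft-4.4 Fz6.0
T38.10 a52.0 r76.2 Fr-1.9 Ft-4.1 Fz5.7
T38.20 a54.1 r76.1 Fr-1.6 Ft-3.7 Fz4.4
T38.30 a56.5 r76.2 Fr-2.6 Ft-4.0 Fz4.7
T38.40 a58.8 r76.2 Fr-4.0 Ft-4.6 Fz5.7
T38.50 a61.0 r76.2 Fr-3.3 Ft-4.0 Fz3.2
T38.60 a63.2 r76.3 Fr-5.4 Ft-4.1 Fz5.4
T38.70 a65.4 r76.2 Fr-2.6 Ft-3.4 Fz5.1
T38.80 a67.7 r76.2 Fr-4.6 Ft-4.4 Fz2.6
```

```bash
python3 - <<'E'
from h import *
c=cam("scene");im=c["image"][:,:,::-1];cv2.imwrite("pics/s31.png",im);cv2.imwrite("pics/z10.png",cv2.resize(im[165:255,350:440],(600,600),interpolation=cv2.INTER_CUBIC))
E
```

```text
(no output)
```

View pics/z10.png

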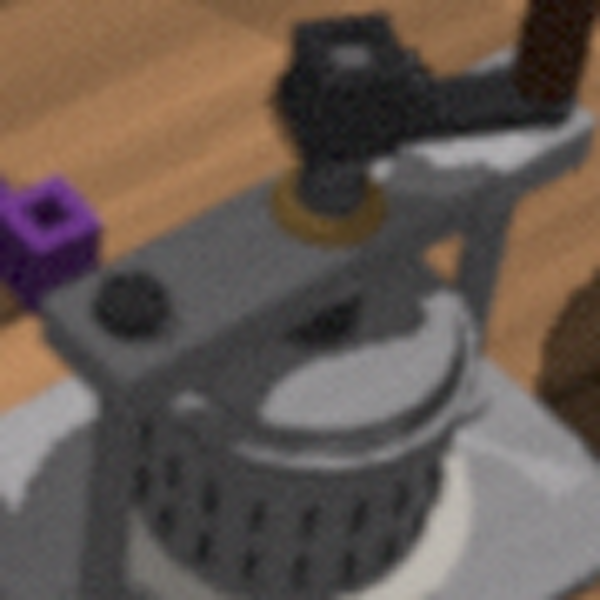

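Now at about 1.7 turns, with the hub well clear above the nut and the crank upright. Continuing.

```bash
python3 -m inch '[[-0.12,0.03,0,0,0,0]]'>o && python3 gd.py && python3 -m inch '[[-0.12,0.02,0.01,0,0,0]]'>o && python3 gd.py && python3 -m inch '[[-0.12,0.02,0,0,0,0]]'>o && python3 gd.py && python3 -m inch '[[-0.12,0.01,0.01,0,0,0]]'>o && python3 gd.py && python3 -m inch '[[-0.12,0.01,0,0,0,0]]'>o && python3 gd.py && python3 -m inch '[[-0.12,0.01,0,0,0,0]]'>o && python3 gd.py && python3 -m inch '[[-0.12,0,0.01,0,0,0]]'>o && python3 gd.py && python3 -m inch '[[-0.12,0,0,0,0,0]]'>o && python3 gd.py && python3 -m inch '[[-0.12,-0.01,0,0,0,0]]'>o && python3 gd.py && python3 -m inch '[[-0.12,-0.01,0.01,0,0,0]]'>o && python3 gd.py && python3 -m inch '[[-0.12,-0.02,0,0,0,0]]'>o && python3 gd.py && python3 -m inch '[[-0.12,-0.02,0,0,0,0]]'>o && python3 gd.py && python3 -m inch '[[-0.12,-0.03,0.01,0,0,0]]'>o && python3 gd.py && python3 -m inch '[[-0.12,-0.03,0,0,0,0]]'>o && python3 gd.py && python3 -m inch '[[-0.11,-0.04,0,0,0,0]]'>o && python3 gd.py && python3 -m inch '[[-0.11,-0.04,0.01,0,0,0]]'>o && python3 gd.py
```

```text
T38.95 a69.9 r76.1 Fr-2.5 Ft-3.9 Fz4.5
T39.05 a72.3 r75.9 Fr-1.2 Ft-4.7 Fz4.6
T39.15 a74.6 r75.8 Fr-0.5 Ft-4.6 Fz5.7
T39.25 a77.0 r75.6 Fr1.1 Ft-4.6 Fz3.6
T39.35 a79.4 r75.4 Fr2.7 Ft-4.2 Fz5.0
T39.45 a81.7 r75.3 Fr3.0 Ft-4.3 Fz4.8
T39.55 a84.0 r75.2 Fr2.7 Ft-3.9 Fz4.8
T39.65 a86.3 r75.1 Fr4.8 Ft-3.7 Fz4.9
T39.75 a88.7 r75.0 Fr6.4 Ft-4.6 Fz6.3
T39.85 a91.0 r74.9 Fr6.1 Ft-4.3 Fz4.8
T39.95 a93.4 r74.8 Fr6.9 Ft-3.7 Fz5.0
T40.05 a95.7 r74.8 Fr7.9 Ft-3.5 Fz6.0
T40.15 a98.1 r74.6 Fr9.2 Ft-4.5 Fz4.5
T40.25 a100.5 r74.6 Fr9.9 Ft-5.2 Fz6.5
T40.35 a102.8 r74.5 Fr11.4 Ft-3.9 Fz6.2
T40.45 a105.1 r74.3 Fr10.9 Ft-3.6 Fz5.9
```

Radial stiffness turned out to be about 8 N/mm, so I'll drop to 1.5 mm guarded steps and ease outward first.

```bash
python3 -m inch '[[-0.07,0.02,0,0,0,0]]'>o && python3 gd.py && python3 -m inch '[[-0.06,0,0,0,0,0]]'>o && python3 gd.py && python3 -m inch '[[-0.06,-0.01,0.01,0,0,0]]'>o && python3 gd.py && python3 -m inch '[[-0.06,-0.02,0,0,0,0]]'>o && python3 gd.py && python3 -m inch '[[-0.06,-0.02,0,0,0,0]]'>o && python3 gd.py && python3 -m inch '[[-0.06,-0.02,0,0,0,0]]'>o && python3 gd.py && python3 -m inch '[[-0.06,-0.02,0.01,0,0,0]]'>o && python3 gd.py && python3 -m inch '[[-0.06,-0.02,0,0,0,0]]'>o && python3 gd.py && python3 -m inch '[[-0.06,-0.02,0,0,0,0]]'>o && python3 gd.py && python3 -m inch '[[-0.06,-0.03,0,0,0,0]]'>o && python3 gd.py && python3 -m inch '[[-0.05,-0.03,0.01,0,0,0]]'>o && python3 gd.py && python3 -m inch '[[-0.05,-0.03,0,0,0,0]]'>o && python3 gd.py && python3 -m inch '[[-0.05,-0.03,0,0,0,0]]'>o && python3 gd.py && python3 -m inch '[[-0.05,-0.03,0,0,0,0]]'>o && python3 gd.py && python3 -m inch '[[-0.05,-0.03,0.01,0,0,0]]'>o && python3 gd.py && python3 -m inch '[[-0.05,-0.03,0,0,0,0]]'>o && python3 gd.py
```

```text
T40.55 a106.4 r74.7 Fr5.2 Ft-4.7 Fz4.8
T40.65 a107.5 r74.8 Fr5.3 Ft-4.0 Fz5.0
T40.75 a108.7 r74.8 Fr5.3 Ft-5.0 Fz3.8
T40.85 a109.9 r74.8 Fr4.6 Ft-4.7 Fz4.6
T40.95 a111.1 r74.8 Fr5.6 Ft-4.5 Fz4.6
T41.05 a112.3 r74.9 Fr6.0 Ft-3.6 Fz4.7
T41.15 a113.6 r74.9 Fr3.6 Ft-5.1 Fz2.8
T41.25 a114.8 r75.0 Fr3.1 Ft-4.5 Fz4.4
T41.35 a116.0 r75.0 Fr3.0 Ft-4.3 Fz3.9
T41.45 a117.3 r75.0 Fr3.2 Ft-4.1 Fz3.3
T41.55 a118.5 r75.0 Fr3.1 Ft-4.0 Fz2.3
T41.65 a119.6 r74.9 Fr3.0 Ft-5.2 Fz3.8
T41.75 a120.7 r75.0 Fr3.2 Ft-4.7 Fz3.2
T41.85 a121.8 r75.0 Fr2.7 Ft-4.8 Fz3.5
T41.95 a123.0 r75.0 Fr2.4 Ft-4.2 Fz1.6
T42.05 a124.1 r75.0 Fr2.7 Ft-4.7 Fz1.7
```

```bash
python3 -m inch '[[-0.05,-0.03,0,0,0,0]]'>o && python3 gd.py && python3 -m inch '[[-0.05,-0.03,0,0,0,0]]'>o && python3 gd.py && python3 -m inch '[[-0.05,-0.03,0,0,0,0]]'>o && python3 gd.py && python3 -m inch '[[-0.05,-0.04,0,0,0,0]]'>o && python3 gd.py && python3 -m inch '[[-0.05,-0.04,0,0,0,0]]'>o && python3 gd.py && python3 -m inch '[[-0.05,-0.04,0,0,0,0]]'>o && python3 gd.py && python3 -m inch '[[-0.04,-0.04,0.01,0,0,0]]'>o && python3 gd.py && python3 -m inch '[[-0.04,-0.04,0,0,0,0]]'>o && python3 gd.py && python3 -m inch '[[-0.04,-0.04,0,0,0,0]]'>o && python3 gd.py && python3 -m inch '[[-0.04,-0.04,0,0,0,0]]'>o && python3 gd.py && python3 -m inch '[[-0.04,-0.05,0.01,0,0,0]]'>o && python3 gd.py && python3 -m inch '[[-0.04,-0.05,0,0,0,0]]'>o && python3 gd.py && python3 -m inch '[[-0.04,-0.05,0,0,0,0]]'>o && python3 gd.py && python3 -m inch '[[-0.03,-0.05,0,0,0,0]]'>o && python3 gd.py && python3 -m inch '[[-0.03,-0.05,0.01,0,0,0]]'>o && python3 gd.py && python3 -m inch '[[-0.03,-0.05,0,0,0,0]]'>o && python3 gd.py
```

```text
T42.15 a125.2 r75.0 Fr3.2 Ft-4.6 Fz2.7
T42.25 a126.4 r75.0 Fr2.2 Ft-4.9 Fz2.2
T42.35 a127.5 r75.0 Fr2.8 Ft-3.5 Fz2.6
T42.45 a128.7 r74.9 Fr2.5 Ft-4.3 Fz2.9
T42.55 a130.0 r75.0 Fr2.9 Ft-4.4 Fz2.5
T42.65 a131.2 r75.0 Fr2.8 Ft-4.3 Fz2.8
T42.75 a132.3 r74.9 Fr2.4 Ft-4.7 Fz1.4
T42.85 a133.4 r74.9 Fr3.3 Ft-4.4 Fz2.1
T42.95 a134.5 r74.9 Fr3.1 Ft-4.6 Fz3.2
T43.05 a135.5 r75.0 Fr2.3 Ft-5.6 Fz2.9
T43.15 a136.8 r74.9 Fr2.6 Ft-3.8 Fz1.4
T43.25 a138.0 r74.8 Fr2.9 Ft-4.1 Fz1.3
T43.35 a139.3 r74.9 Fr3.6 Ft-4.1 Fz2.3
T43.45 a140.4 r74.8 Fr5.1 Ft-4.8 Fz2.8
T43.55 a141.5 r74.7 Fr5.1 Ft-3.9 Fz2.5
T43.65 a142.6 r74.7 Fr6.0 Ft-4.6 Fz3.0
```

```bash
python3 -m inch '[[-0.04,-0.05,0,0,0,0]]'>o && python3 gd.py && python3 -m inch '[[-0.04,-0.05,0.01,0,0,0]]'>o && python3 gd.py && python3 -m inch '[[-0.04,-0.05,0,0,0,0]]'>o && python3 gd.py && python3 -m inch '[[-0.03,-0.05,0,0,0,0]]'>o && python3 gd.py && python3 -m inch '[[-0.03,-0.05,0,0,0,0]]'>o && python3 gd.py && python3 -m inch '[[-0.03,-0.05,0.01,0,0,0]]'>o && python3 gd.py && python3 -m inch '[[-0.03,-0.05,0,0,0,0]]'>o && python3 gd.py && python3 -m inch '[[-0.03,-0.05,0,0,0,0]]'>o && python3 gd.py && python3 -m inch '[[-0.03,-0.06,0,0,0,0]]'>o && python3 gd.py && python3 -m inch '[[-0.03,-0.06,0.01,0,0,0]]'>o && python3 gd.py && python3 -m inch '[[-0.02,-0.06,0,0,0,0]]'>o && python3 gd.py && python3 -m inch '[[-0.02,-0.06,0,0,0,0]]'>o && python3 gd.py && python3 -m inch '[[-0.02,-0.06,0,0,0,0]]'>o && python3 gd.py && python3 -m inch '[[-0.02,-0.06,0.01,0,0,0]]'>o && python3 gd.py && python3 -m inch '[[-0.02,-0.06,0,0,0,0]]'>o && python3 gd.py && python3 -m inch '[[-0.02,-0.06,0,0,0,0]]'>o && python3 gd.py
```

```text
T43.75 a143.8 r74.7 Fr5.8 Ft-5.1 Fz2.5
T43.85 a145.1 r74.7 Fr5.1 Ft-5.1 Fz0.8
T43.95 a146.4 r74.8 Fr4.8 Ft-4.3 Fz1.3
T44.05 a147.5 r74.8 Fr4.2 Ft-4.8 Fz2.1
T44.15 a148.6 r74.8 Fr4.1 Ft-5.0 Fz2.2
T44.25 a149.7 r74.8 Fr3.8 Ft-4.9 Fz0.5
T44.35 a150.9 r74.8 Fr4.5 Ft-3.5 Fz0.7
T44.45 a152.0 r74.8 Fr3.1 Ft-4.3 Fz0.9
T44.55 a153.3 r74.8 Fr4.5 Ft-4.0 Fz0.7
T44.65 a154.6 r74.8 Fr2.9 Ft-4.7 Fz1.1
T44.75 a155.8 r74.8 Fr4.3 Ft-4.9 Fz2.1
T44.85 a157.0 r74.7 Fr4.9 Ft-4.2 Fz2.7
T44.95 a158.2 r74.7 Fr4.7 Ft-4.3 Fz2.1
T45.05 a159.5 r74.7 Fr4.9 Ft-4.3 Fz1.2
T45.15 a160.7 r74.7 Fr2.9 Ft-4.0 Fz1.3
T45.25 a161.9 r74.7 Fr5.4 Ft-4.5 Fz1.8
```

```bash
python3 -m inch '[[-0.02,-0.06,0,0,0,0]]'>o && python3 gd.py && python3 -m inch '[[-0.02,-0.06,0,0,0,0]]'>o && python3 gd.py && python3 -m inch '[[-0.02,-0.06,0,0,0,0]]'>o && python3 gd.py && python3 -m inch '[[-0.02,-0.06,0.01,0,0,0]]'>o && python3 gd.py && python3 -m inch '[[-0.01,-0.06,0,0,0,0]]'>o && python3 gd.py && python3 -m inch '[[-0.01,-0.06,0,0,0,0]]'>o && python3 gd.py && python3 -m inch '[[-0.01,-0.06,0,0,0,0]]'>o && python3 gd.py && python3 -m inch '[[-0.01,-0.06,0.01,0,0,0]]'>o && python3 gd.py && python3 -m inch '[[-0.01,-0.06,0,0,0,0]]'>o && python3 gd.py && python3 -m inch '[[0,-0.06,0,0,0,0]]'>o && python3 gd.py && python3 -m inch '[[0,-0.06,0,0,0,0]]'>o && python3 gd.py && python3 -m inch '[[0,-0.06,0,0,0,0]]'>o && python3 gd.py && python3 -m inch '[[0,-0.06,0.01,0,0,0]]'>o && python3 gd.py && python3 -m inch '[[0,-0.06,0,0,0,0]]'>o && python3 gd.py && python3 -m inch '[[0.01,-0.06,0,0,0,0]]'>o && python3 gd.py && python3 -m inch '[[0.01,-0.06,0,0,0,0]]'>o && python3 gd.py
```

```text
T45.35 a163.1 r74.7 Fr4.3 Ft-5.0 Fz1.6
T45.45 a164.3 r74.8 Fr4.9 Ft-4.6 Fz1.1
T45.55 a165.6 r74.8 Fr4.4 Ft-4.2 Fz2.2
T45.65 a166.8 r74.8 Fr2.4 Ft-5.1 Fz-0.5
T45.75 a168.0 r74.8 Fr4.4 Ft-4.8 Fz1.3
T45.85 a169.2 r74.8 Fr4.4 Ft-4.5 Fz1.0
T45.95 a170.3 r74.8 Fr3.6 Ft-4.7 Fz1.1
T46.05 a171.5 r74.8 Fr4.6 Ft-4.4 Fz0.3
T46.15 a172.7 r74.8 Fr3.6 Ft-4.7 Fz0.4
T46.25 a173.8 r74.8 Fr4.7 Ft-3.8 Fz1.8
T46.35 a175.0 r74.7 Fr6.1 Ft-4.4 Fz1.8
T46.45 a176.1 r74.7 Fr5.7 Ft-3.9 Fz1.5
T46.55 a177.3 r74.7 Fr4.5 Ft-3.4 Fz1.2
T46.65 a178.4 r74.6 Fr5.8 Ft-4.6 Fz1.7
T46.75 a179.6 r74.5 Fr6.7 Ft-4.4 Fz2.5
T46.85 a180.7 r74.5 Fr8.3 Ft-3.3 Fz3.4
```

```bash
python3 - <<'E'
from h import *
c=cam("scene");im=c["image"][:,:,::-1];cv2.imwrite("pics/s32.png",im);cv2.imwrite("pics/z11.png",cv2.resize(im[165:255,350:440],(600,600),interpolation=cv2.INTER_CUBIC))
E
```

```text
(no output)
```

View pics/z11.png

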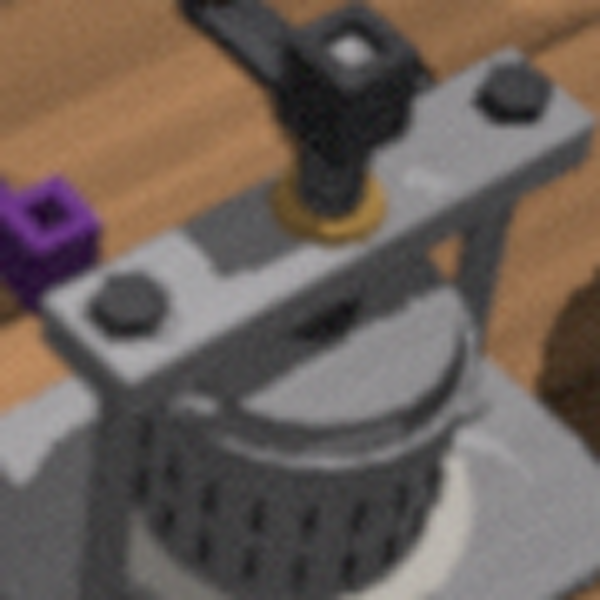

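At 2.0 turns the plate is just above the rim. Continuing to the stop.

```bash
python3 -m inch '[[-0.01,-0.06,0,0,0,0]]'>o && python3 gd.py && python3 -m inch '[[-0.01,-0.06,0.01,0,0,0]]'>o && python3 gd.py && python3 -m inch '[[0,-0.06,0,0,0,0]]'>o && python3 gd.py && python3 -m inch '[[0,-0.06,0,0,0,0]]'>o && python3 gd.py && python3 -m inch '[[0.01,-0.06,0,0,0,0]]'>o && python3 gd.py && python3 -m inch '[[0.01,-0.06,0.01,0,0,0]]'>o && python3 gd.py && python3 -m inch '[[0.01,-0.06,0,0,0,0]]'>o && python3 gd.py && python3 -m inch '[[0.01,-0.06,0,0,0,0]]'>o && python3 gd.py && python3 -m inch '[[0.01,-0.06,0,0,0,0]]'>o && python3 gd.py && python3 -m inch '[[0.02,-0.06,0.01,0,0,0]]'>o && python3 gd.py && python3 -m inch '[[0.02,-0.06,0,0,0,0]]'>o && python3 gd.py && python3 -m inch '[[0.02,-0.06,0,0,0,0]]'>o && python3 gd.py && python3 -m inch '[[0.02,-0.06,0,0,0,0]]'>o && python3 gd.py && python3 -m inch '[[0.02,-0.06,0.01,0,0,0]]'>o && python3 gd.py && python3 -m inch '[[0.02,-0.06,0,0,0,0]]'>o && python3 gd.py && python3 -m inch '[[0.02,-0.06,0,0,0,0]]'>o && python3 gd.py
```

```text
T47.00 a181.9 r74.6 Fr6.5 Ft-4.7 Fz2.6
T47.10 a183.1 r74.7 Fr3.3 Ft-4.2 Fz0.6
T47.20 a184.2 r74.7 Fr3.5 Ft-4.7 Fz1.4
T47.30 a185.4 r74.8 Fr3.9 Ft-4.6 Fz1.0
T47.40 a186.6 r74.7 Fr4.7 Ft-4.9 Fz2.2
T47.50 a187.8 r74.7 Fr4.1 Ft-4.9 Fz0.4
T47.60 a189.0 r74.7 Fr4.5 Ft-4.6 Fz0.3
T47.70 a190.0 r74.7 Fr3.4 Ft-6.9 Fz1.1
T47.80 a190.7 r74.7 Fr4.3 Ft-9.7 Fz0.4
```

The stop is reached at about 190° (2.04 turns): tangential force rises from 4.6 to 9.7 N over two steps. I'll add a little more and hold it.

```bash
python3 -m inch '[[0.01,-0.03,0,0,0,0]]'>o; python3 gd.py; python3 -m inch '[[0.005,-0.02,0,0,0,0]]'>o; python3 gd.py; python3 -m inch '[[0,0,0,0,0,0],[0,0,0,0,0,0]]'>o; python3 gd.py
```

```text
T47.90 a191.0 r74.6 Fr4.2 Ft-10.1 Fz2.0
T48.00 a191.2 r74.6 Fr4.4 Ft-12.3 Fz2.2
T48.20 a191.1 r74.6 Fr3.8 Ft-11.9 Fz1.8
```

The nip held at about 12 N for 0.3 s. Now I'll let go and lift straight clear.

```bash
python3 -m inch '[[0,0,0,0,0,0],[0,0,0,0,0,0],[0,0,0,0,0,0],[0,0,0.2,0,0,0],[0,0,0.5,0,0,0],[0,0,0.8,0,0,0],[0,0,1,0,0,0],[0,0,1,0,0,0],[0,0,1,0,0,0],[0,0,0.7,0,0,0],[-0.5,0,0.3,0,0,0],[-0.8,0,0,0,0,0]]' 70; python3 -m inch '[[-1,0,0,0,0,0],[-1,0,0,0,0,0],[-0.5,0,0,0,0,0],[0,0,0,0,0,0],[0,0,0,0,0,0]]'
python3 - <<'E'
from h import *
c=cam("scene");im=c["image"][:,:,::-1];cv2.imwrite("pics/s40.png",im);a=cv2.resize(im[150:240,350:440],(400,400),interpolation=cv2.INTER_CUBIC)
w=cam("wrist");cv2.imwrite("pics/w40.png",w["image"][:,:,::-1])
t=cam("top");cv2.imwrite("pics/t40.png",t["image"][:,:,::-1])
cv2.imwrite("pics/z12.png",np.hstack([a,cv2.resize(t["image"][200:290,200:290,::-1],(400,400),interpolation=cv2.INTER_CUBIC)]))
print(proj(w,[[.5735,.15,.267]]))
E
```

```text
clock: 49.4
eef_pos: [0.4697, 0.1331, 0.3974]
tcp_rot: [[0.045, 0.999, -0.001], [0.999, -0.045, -0.006], [-0.006, -0.0, -1.0]]
wrist_force: [0.1, -0.6, -0.5]
gripper_width: 0.0597
clock: 49.9
eef_pos: [0.4074, 0.1332, 0.3971]
tcp_rot: [[0.045, 0.999, -0.001], [0.999, -0.045, -0.006], [-0.006, -0.001, -1.0]]
wrist_force: [1.1, -0.2, 1.1]
gripper_width: 0.0598
[[346.37072471 378.4764569 ]]
```

View pics/z12.png

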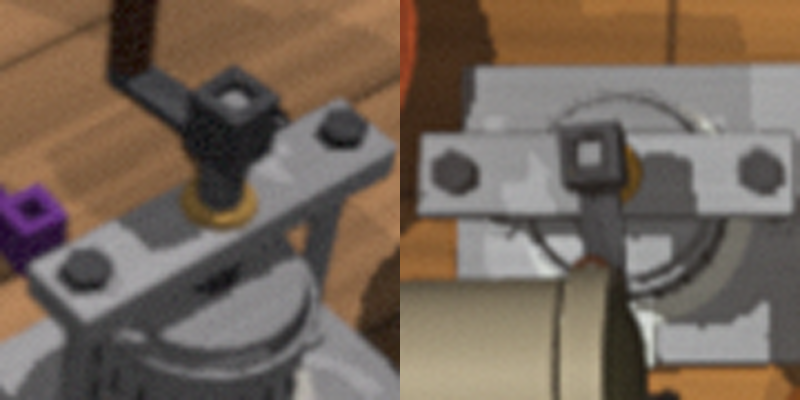

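View pics/w40.png

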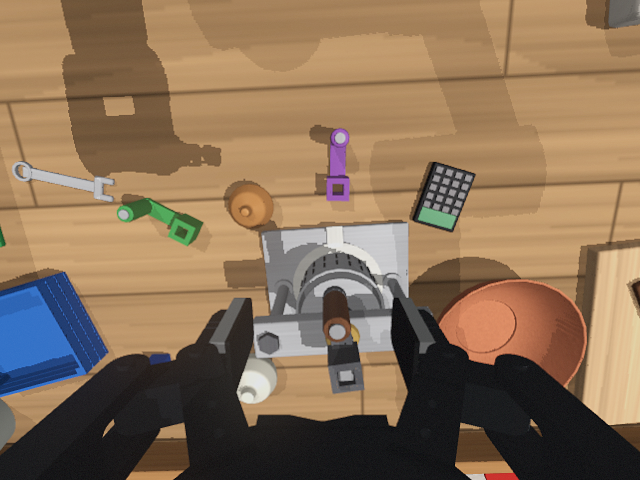

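View pics/t40.png

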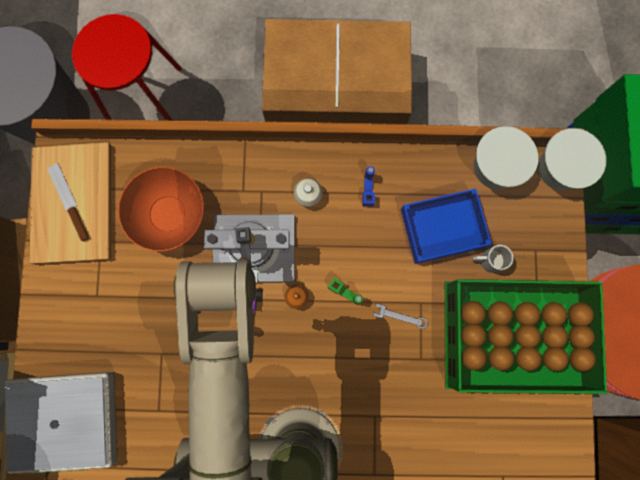

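Everything else looks in place. One zoom to confirm the hub is still fully down, by the depth of the square top inside the hole.

```bash
python3 - <<'E'
from h import *
a=cv2.imread("pics/s40.png");b=cv2.imread("pics/s22.png");w=cv2.imread("pics/w40.png")
cv2.imwrite("pics/z13.png",np.hstack([cv2.resize(b[160:195,385:420],(400,400),interpolation=cv2.INTER_CUBIC),cv2.resize(a[154:189,385:420],(400,400),interpolation=cv2.INTER_CUBIC)]))
cv2.imwrite("pics/z14.png",cv2.resize(w[310:400,300:400],(660,594),interpolation=cv2.INTER_CUBIC))
E
```

```text
(no output)
```

View pics/z13.png

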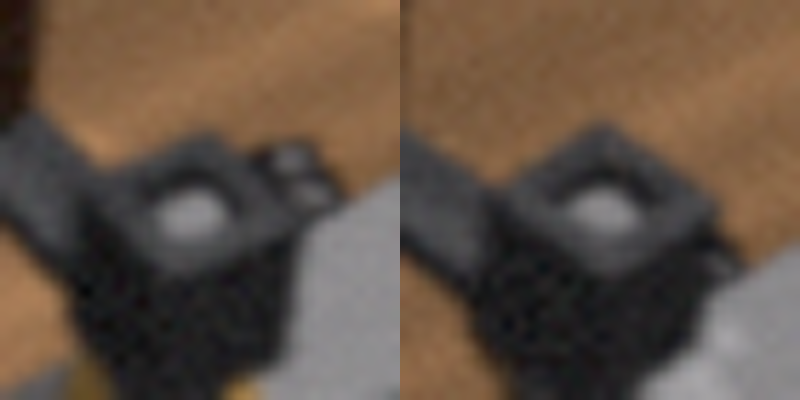

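View pics/z14.png

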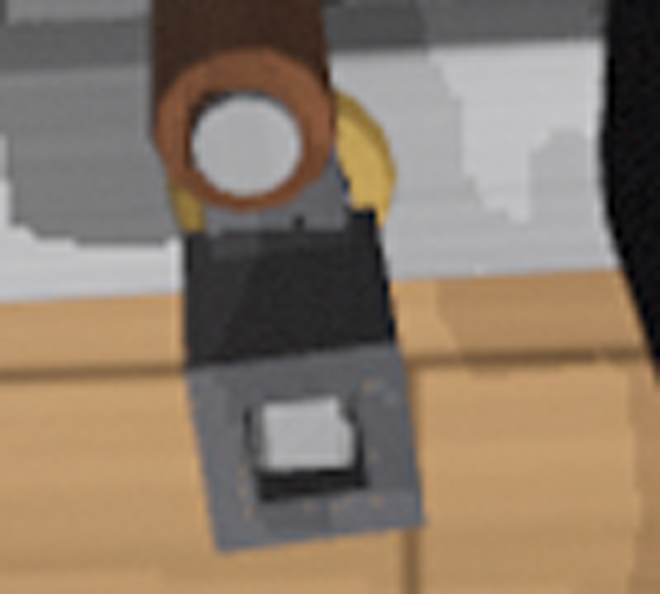

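The depth matches the seated picture, and the gripper is clear. Handing in.

```bash
python3 - <<'E'
from bench import robot
print(robot.sense()["clock"],robot.sense()["wrist_force"]);robot.close_job()
E
```

```text
50.05 [ 0.25031877  0.36155495 -0.99854821]
the job is handed in; nothing more can be done
```

I fitted the dark steel crank with the brown handle over the spindle's square end. I then wound it about 2.04 turns counter-clockwise to the top stop, nipped it up at about 12 N at the handle for 0.3 s and let go. The job was handed in at about 50 s; no verdict is reported.

**Last checks**
- The square top shows the same depth inside the hub's hole as when it was first seated, so the hub looks fully down and upright.
- The arm is clear, with the wrist force near zero.
- The plate is above the bucket rim, judged by eye in the scene picture.
- The other things look to be where they were, by eye in the top view.

**What went wrong or disagreed**
- **Hub not grippable:** the fingers closed straight through the hub without touching it, so I held the crank by the handle instead.
- **Swing and droop:** the crank swung round on its handle pin while being carried, then drooped about 10°. I corrected both.
- **Binding on the way down:** I tilted it too far when levelling, so it bound briefly on the square at about 15 N before I freed it.
- **Camera agreement:** the views differed by a few mm while I was aligning the crank. The final hub height in the scene view read about 3–4 mm high, which is within pixel noise.

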